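Load the warm bin from the cassette dispenser

ROBOT

A 6-joint arm with a two-finger parallel gripper is mounted at the origin on the work surface. World frame = base frame: x ahead of the robot, y to its left, z up, the work surface at z = 0. Lengths are in m, angles in rad, forces in N, time in s.
With the tool pointing down it reaches from about 0.375 to 0.9 m from the base axis. Payload 3.1 kg.
Tool frame: the origin (TCP) lies between the finger pads; the fingertips stand 19 mm ahead of it and the grasp point (between the pads) is the TCP; z points along the fingers, y is the line along which they close (so a half turn about z gives the same grasp; the last joint's range is limited). The gripper opens to 87 mm and grips with 3 to 60 N. Pads are 19 mm wide; open, the fingers measure 117 mm over their backs; the gripper's body (75 mm by 190 mm) begins 51 mm behind the grasp point.
Start: joints at [-1.496, 0.527, 1.433, -0, 1.181, -0.178], TCP at [0.156, -0.605, 0.242] pointing down, gripper open.
Joint ranges: [-3.08, 3.08], [-0.75, 2.2], [0.22, 2.44], [-1.43, 4.57], [0, 2.65], [-2.85, 2.85]. Speed limits (rad/s): [2.79, 2.79, 3.14, 3.14, 3.14, 3.14].

INTERFACE

Orientations are given as a unit quaternion [x, y, z, w].
In Python, from rig import telemetry, viewer, hand_in gives the robot as it stands. The module is installed in compiled form; this text tells all that it offers.
- The arm moves only by the shell command python3 -m creep 'ROWS' [FORCE]. ROWS is JSON, a list of rows, each an object with "translation": the shift along the tool's x, y, z in mm, a list of three; "roll": the turn about the tool's z in degrees; "gripper": the finger opening in mm, from 0 to 87. In form: [{"translation": [tx, ty, tz], "roll": roll, "gripper": gripper}, ...]. A call has 1 to 5 rows; each row is the pose to reach, as a shift and turn from the pose commanded when the call began, along the tool's axes at that moment; what a row does not reach only later rows make up. A row lasts 1/12 s, in which the tool goes at most 41.7 mm and 7.16 degrees, less where a joint would pass 70% of its speed; a pose out of reach is approached as far as the arm can. A call with a gripper value outside its range is refused whole. The fingers move at their own pace and stop on an object; FORCE is the grip in N (left out, the last holds). Time passes only in rows, so rows that repeat a pose let the fingers close. It gives the time, the measured TCP pose, the force, the opening and the grip force at its end, in the units of the state.
- telemetry.get_obs(): the state, without advancing time (a new reading comes with each control period).
- viewer.camera(name): name is "scene" or "side" or "wrist"; returns the picture (384x512x3 uint8, blue, green, red); there is no depth.
- viewer.camera_info(name): a dict with "intrinsics" (3x3 intrinsics, pixels), "rvec" (rotation vector, rad) and "tvec" (3), from world to camera coordinates, as OpenCV has them; the wrist camera has in their place "hand_eye" (4x4, takes a point from camera to tool coordinates, whose origin is the TCP and whose axes are the flange's). Camera axes: x right, y down, z forward; pixel columns grow to the right and rows downward; lengths in m; the calibration is good to about 2 mm. The wrist camera is an equidistant fisheye: a pixel r from the principal point sees the ray r / f radians off the axis. A picture is of the moment at which its call begins: read the wrist's pose just before it. camera_info takes no time and is no camera call.
- hand_in(): hands the job in; it is judged then, once.
Trained networks look in the newest picture that a camera, given by its name, has taken for a name from the list of things; names that differ only in an ending like _2 or _b are one class to them, and where a whole thing is asked for, a point or a joint stands for the part that bears it (a point fixed in the world has none). Each returns a list of dicts, best first, with "p" (0 to 1); they miss things now and then, are a little off and sometimes report something else, mostly with a low value. They report only what shows in the picture. A call takes as long as a camera call. They do not tell look-alikes from the thing itself.
- viewer.recognise(camera, thing): "bbox" ([left, top, width, height] in pixels, round what is visible of it).
The state is a dict: "time": time; "q": joint angles; "joint_velocities": joint speeds; "joint_torque": joint torques, N m; "position": TCP position; "tool_rot": TCP orientation; "ft_force": force on the tool from outside, world axes, zero at the start; "moment": the same for the moment, N m; "grip_width": finger opening in m; "grip_force": force on a finger pad.
Only numpy, scipy, OpenCV 4.12 (cv2) and the standard library are available. Lean on these libraries where they do the work, as an engineer would, in place of code of your own. Each camera call takes 0.05 s, during which the arm holds its last target. There are 200 camera calls.

TASK

Open the cover of the warm bin gently right back onto its stop, then fill the bin with every pink cassette: those lying on the bench and those in the clear dispenser, which drops one cassette into its tray each time the sprung slide is pulled out to its stop and let go. Lay all cassettes flat on the bin's floor, none on top of another, then lower the cover gently until it is fully shut, with the dispenser's slide back home. Leave the bottle, the brush pot and the timer where they stand.

Things in the scene. Friction and masses are not known exactly. Their poses are not given: they have to be found in the camera images.
- dispenser: cassette dispenser, fixed, about 225 x 120 x 54 mm; origin on the magazine's vertical axis at bench level; own x points away from its pull knob, z up. Clear roofed magazine (inner 33 x 46 mm) over the origin with up to three stacked cassettes, the lowest centred 20 mm above the bench, its long side along own y. They come out only by the slide, so pull again if one sticks.
- tray (a point): centre of the dispenser's open catch tray on its floor, 4 mm above the bench, at the dispenser's own (-82, 0) mm; floor 51 (own x) x 112 (own y) mm, lips 10 mm; its inner side is the edge of a 16 mm high shelf at own x = -57 mm. A dropped cassette lies flat in it, usually centred within 6 mm of this point, long side along own y.
- slide (a joint): pull-out of the dispenser's slide in m: 0 home, 0.086 at its stop, growing as the knob moves along the dispenser's own -x. Spring 3.8 N at home, 10.2 N at the stop, damped (22 N s/m); let go, it returns home in about 1 s and the next cassette settles into its pocket. The slide is a steel frame 16.5 to 23.5 mm above the bench. A partial pull takes the cassette back or leaves it stuck.
- slide_knob (a point): point on the axis of the slide's upright black knob (14 mm diameter round post, standing from the slide 20 mm up to 62 mm above the bench), 50 mm above the bench; at own (-53, 0) mm of the dispenser when home; moves with the slide.
- bin: warm bin, cream machine 190 x 200 mm, fixed; origin at its centre at bench level, own x points from its cover handle side to its hinge side, z up. Open steel box on top: inner 145 (own x) x 150 (own y) mm, floor 25 mm and rim 56 mm above the bench, walls 5 mm.
- bin_in (a point): centre of the bin's inner floor, axes as the bin's.
- cover (a joint): angle of the bin's hinged cover in rad: 0 shut, 1.75 leaning back on its stop. A friction hinge (about 0.32 N m) holds the 0.22 kg cover wherever it is left. Starts shut or a little ajar.
- cover_handle (a point): middle of the cover's handle: round steel bar, 12 mm diameter, 94 mm long along the bin's own y, held 34 mm out from the cover's free edge (28 mm free gap between bar and edge) by an arm near each end, 82 mm apart; can be pinched from above between the arms at every angle. On an arc of radius 192 mm about point cover_hinge.
- cover_hinge (a point): middle of the cover's hinge axis (along the bin's own y), at the bin's own (79, 0, 60) mm. The cover's handle rises from the own -x side up and back towards own +x.
- reagent: bystander: amber bottle, 56 mm diameter, 120 mm tall, origin under its centre
- brush_pot: bystander: white pot with brushes, 72 mm diameter, 85 mm tall (brushes to 155 mm), origin under its centre
- timer: bystander: white box timer 45 x 62 x 50 mm, origin under its centre
- cassette1: tissue cassette: flat pink plastic block, 28 (own x) x 41 (own y) x 8 (own z) mm, 16 g, origin at its centre; either face may be up. Starts in the dispenser's magazine if present (2 or 3 of cassette1 to cassette3 are; None at the start = absent).
- cassette2: tissue cassette: flat pink plastic block, 28 (own x) x 41 (own y) x 8 (own z) mm, 16 g, origin at its centre; either face may be up. Starts in the dispenser's magazine if present (2 or 3 of cassette1 to cassette3 are; None at the start = absent).
- cassette3: tissue cassette: flat pink plastic block, 28 (own x) x 41 (own y) x 8 (own z) mm, 16 g, origin at its centre; either face may be up. Starts in the dispenser's magazine if present (2 or 3 of cassette1 to cassette3 are; None at the start = absent).
- cassette4: tissue cassette: flat pink plastic block, 28 (own x) x 41 (own y) x 8 (own z) mm, 16 g, origin at its centre; either face may be up. Starts lying flat on the bench if present (1 or 2 of cassette4, cassette5 are; None at the start = absent).
- cassette5: tissue cassette: flat pink plastic block, 28 (own x) x 41 (own y) x 8 (own z) mm, 16 g, origin at its centre; either face may be up. Starts lying flat on the bench if present (1 or 2 of cassette4, cassette5 are; None at the start = absent).
Not all that is in view belongs to the job. Leave any purple look-alike of the cassette4 alone. What is shaped like the cassette5 but red is not meant.

How it is judged:
On the way, in this order (a step that is already met when the one before it is completed fails the run):
1. the cover leans open on its stop (value of joint cover above 1.7 rad), for 0.2 s.
2. with the cover open, the slide has been pulled out to its stop (value of joint slide above 0.082 m and value of joint cover above 1.2 rad), for 0.1 s.
3. every cassette lies flat on the bin's floor, the cover still open (x of cassette1 in the frame of bin_in between -0.0725 and 0.0725 m and y of cassette1 in the frame of bin_in between -0.075 and 0.075 m and z of cassette1 in the frame of bin_in between -0.002 and 0.008 m and x of cassette2 in the frame of bin_in between -0.0725 and 0.0725 m and y of cassette2 in the frame of bin_in between -0.075 and 0.075 m and z of cassette2 in the frame of bin_in between -0.002 and 0.008 m and x of cassette3 in the frame of bin_in between -0.0725 and 0.0725 m and y of cassette3 in the frame of bin_in between -0.075 and 0.075 m and z of cassette3 in the frame of bin_in between -0.002 and 0.008 m and x of cassette4 in the frame of bin_in between -0.0725 and 0.0725 m and y of cassette4 in the frame of bin_in between -0.075 and 0.075 m and z of cassette4 in the frame of bin_in between -0.002 and 0.008 m and x of cassette5 in the frame of bin_in between -0.0725 and 0.0725 m and y of cassette5 in the frame of bin_in between -0.075 and 0.075 m and z of cassette5 in the frame of bin_in between -0.002 and 0.008 m and value of joint cover above 1.2 rad), for 0.2 s.
4. the cover is shut (value of joint cover below 0.04 rad), for 0.2 s.
At the end, for the whole second after the job is handed in: Every cassette that is present lies flat on the bin's floor inside its walls (centre within 8 mm of the floor, so not stacked or leaning) and at rest, the cover is shut (within 0.04 rad), and the slide is home (within 5 mm) (x of cassette1 in the frame of bin_in between -0.0725 and 0.0725 m and y of cassette1 in the frame of bin_in between -0.075 and 0.075 m and z of cassette1 in the frame of bin_in between -0.002 and 0.008 m and x of cassette2 in the frame of bin_in between -0.0725 and 0.0725 m and y of cassette2 in the frame of bin_in between -0.075 and 0.075 m and z of cassette2 in the frame of bin_in between -0.002 and 0.008 m and x of cassette3 in the frame of bin_in between -0.0725 and 0.0725 m and y of cassette3 in the frame of bin_in between -0.075 and 0.075 m and z of cassette3 in the frame of bin_in between -0.002 and 0.008 m and x of cassette4 in the frame of bin_in between -0.0725 and 0.0725 m and y of cassette4 in the frame of bin_in between -0.075 and 0.075 m and z of cassette4 in the frame of bin_in between -0.002 and 0.008 m and x of cassette5 in the frame of bin_in between -0.0725 and 0.0725 m and y of cassette5 in the frame of bin_in between -0.075 and 0.075 m and z of cassette5 in the frame of bin_in between -0.002 and 0.008 m and value of joint cover below 0.04 rad and value of joint slide below 0.005 m and linear speed of each of cassette1, cassette2, cassette3, cassette4, cassette5 below 0.02 m/s); the robot touches nothing.
It fails at once if the cover is slammed: over 2.5 rad/s within 0.3 rad of either end ((value of joint cover above 1.45 rad and velocity of joint cover above 2.5 rad/s) or (value of joint cover below 0.3 rad and velocity of joint cover below -2.5 rad/s)).
It fails at once if a bystander is moved more than 30 mm (distance of any of reagent, brush_pot, timer from where it was at the start of the episode above 0.03 m).
Of cassette1, cassette2, cassette3 only 2 to 3 are there at a start; the rules pass over those that are not, and their reading is None.
Of cassette4, cassette5 only 1 to 2 are there at a start; the rules pass over those that are not, and their reading is None.
At some moment in a run one of cassette4, cassette5 may be knocked a few centimetres aside while the robot is not near it.
Once in a run the grip may slacken for a moment while it holds something.
It also fails if it takes over 210 s, if anything falls off the work surface, if the arm or the gripper's body presses on something with over 40 N, if the wrist force passes 120 N, or if a joint passes its speed limit or range.

## Working session

There is one attempt and no reset: what is moved stays moved. The work goes in short steps, Python scripts to look and compute and a shell command to move; the robot and the scene stay as the last step left them, time stands still between calls to the robot, and variables do not carry over. Pictures are saved under pics/ and viewed, at most 14 in all, crops included, and the job is handed in when it is done.

```bash
mkdir -p pics
cat > h.py <<'E'
import numpy as np, cv2
from rig import telemetry, viewer
from scipy.spatial.transform import Rotation as R
def info(c):
    i=viewer.camera_info(c); return {k:np.array(v) if not isinstance(v,str) else v for k,v in i.items()}
def snap(c,name=None):
    o=telemetry.get_obs(); im=viewer.camera(c)
    if name: cv2.imwrite('pics/'+name,im)
    return im,o
def ray(c,u,v,o=None):
    """origin, direction in world"""
    i=info(c); K=i['intrinsics']
    if c!='wrist':
        Rm=R.from_rotvec(i['rvec'].ravel()).as_matrix(); t=i['tvec'].ravel()
        d=Rm.T@np.array([(u-K[0,2])/K[0,0],(v-K[1,2])/K[1,1],1]); return -Rm.T@t,d/np.linalg.norm(d)
    x,y=(u-K[0,2])/K[0,0],(v-K[1,2])/K[1,1]; r=np.hypot(x,y)
    d=np.array([x/r*np.sin(r),y/r*np.sin(r),np.cos(r)]) if r>1e-9 else np.array([0,0,1.])
    H=i['hand_eye']; Rt=R.from_quat(o['tool_rot']).as_matrix()
    return Rt@H[:3,3]+np.array(o['position']),Rt@H[:3,:3]@d
def atz(c,u,v,z,o=None):
    p,d=ray(c,u,v,o); return p+d*(z-p[2])/d[2]
def tri(rays):
    A=np.zeros((3,3));b=np.zeros(3)
    for p,d in rays:
        M=np.eye(3)-np.outer(d,d);A+=M;b+=M@p
    x=np.linalg.solve(A,b); return x,[np.linalg.norm((np.eye(3)-np.outer(d,d))@(x-p)) for p,d in rays]
def proj(c,P,o=None):
    P=np.atleast_2d(P).astype(float); i=info(c);K=i['intrinsics']
    if c!='wrist':
        return cv2.projectPoints(P,i['rvec'].astype(float),i['tvec'].astype(float),K,None)[0].reshape(-1,2)
    Rt=R.from_quat(o['tool_rot']).as_matrix();H=i['hand_eye']
    q=((P-np.array(o['position']))@Rt-H[:3,3])@H[:3,:3]
    th=np.arctan2(np.hypot(q[:,0],q[:,1]),q[:,2]);ph=np.arctan2(q[:,1],q[:,0])
    return np.c_[K[0,0]*th*np.cos(ph)+K[0,2],K[1,1]*th*np.sin(ph)+K[1,2]]
def st():
    o=telemetry.get_obs();print(round(o['time'],2),np.round(o['position'],4),'rot',np.round(R.from_quat(o['tool_rot']).as_matrix(),3).tolist(),'F',np.round(o['ft_force'],1),'w',round(o['grip_width'],4),'gf',np.round(o['grip_force'],1));return o
E
python3 - <<'E'
from h import *
o=st();print(o['q'])
ims=[]
for c in('scene','side','wrist'):
    im,_=snap(c,c+'0.png');i=info(c);print(c,{k:np.round(v,3).tolist() for k,v in i.items()})
    for t in('dispenser','bin','cover_handle','slide_knob','reagent','brush_pot','timer','cassette4'):
        print(t,[(d['bbox'],round(d['p'],2)) for d in viewer.recognise(c,t)[:5]])
E
```

```text
0.0 [ 0.1563 -0.6044  0.2406] rot [[0.968, 0.25, -0.0], [0.25, -0.968, 0.002], [0.0, -0.002, -1.0]] F [0.2 0.2 0.6] w 0.0871 gf 0.0
[-1.49648854e+00  5.28444179e-01  1.43390201e+00 -9.90292020e-06
  1.18137226e+00 -1.78515323e-01]
scene {'intrinsics': [[405.067, 0.0, 259.552], [0.0, 405.067, 191.62], [0.0, 0.0, 1.0]], 'rvec': [1.666, 1.742, -0.84], 'tvec': [0.017, -0.306, 1.817]}
dispenser [([288.1, 159.7, 67.6, 62.9], 0.74), ([170.5, 174.2, 38.5, 42.4], 0.72)]
bin [([285.4, 159.3, 70.6, 60.8], 0.75)]
cover_handle [([292.6, 157.6, 58.4, 50.0], 0.62)]
slide_knob [([189.6, 172.5, -0.3, 7.0], 0.46)]
reagent [([246.0, 223.5, 21.7, 31.6], 0.95), ([284.2, 159.4, 71.3, 64.0], 0.41)]
brush_pot [([127.1, 162.7, 26.1, 44.9], 0.68)]
timer [([370.2, 190.7, 24.6, 14.4], 0.62)]
cassette4 [([257.0, 180.2, 13.1, 8.6], 0.6), ([269.4, 165.5, 6.5, 3.7], 0.53), ([248.7, 197.6, 15.0, 8.6], 0.47)]
side {'intrinsics': [[452.179, 0.0, 259.52], [0.0, 452.179, 191.94], [0.0, 0.0, 1.0]], 'rvec': [0.237, -2.862, 1.101], 'tvec': [0.571, 0.101, 1.385]}
dispenser [([257.5, 134.7, 60.9, 31.3], 0.84)]
bin [([228.4, 
[... 194 characters left out ...]
]
reagent [([187.0, 173.3, 21.6, 27.4], 0.65), ([292.4, 140.7, 7.9, 14.1], 0.62)]
brush_pot [([273.0, 87.1, 25.1, 42.9], 0.87), ([294.6, 143.7, 7.9, 10.6], 0.16)]
timer [([238.2, 304.3, 23.5, 35.7], 0.86)]
cassette4 [([262.9, 195.8, 11.5, 12.4], 0.63), ([225.1, 220.4, 74.5, 71.8], 0.61), ([253.6, 181.1, 13.3, 4.6], 0.59), ([320.6, 219.2, 13.7, 10.3], 0.47), ([298.4, 209.7, 6.5, 8.6], 0.39)]
wrist {'intrinsics': [[297.319, 0.0, 247.939], [0.0, 297.319, 193.969], [0.0, 0.0, 1.0]], 'hand_eye': [[0.0, -0.962, -0.272, 0.075], [1.0, -0.0, 0.0, -0.0], [-0.0, -0.272, 0.962, -0.142], [0.0, 0.0, 0.0, 1.0]]}
dispenser []
bin []
cover_handle []
slide_knob []
reagent []
brush_pot []
timer []
cassette4 []
```

View pics/scene0.png

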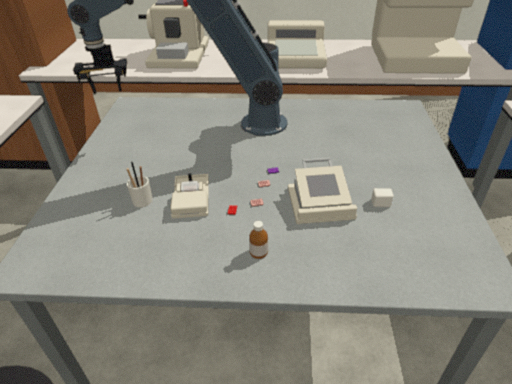

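View pics/side0.png

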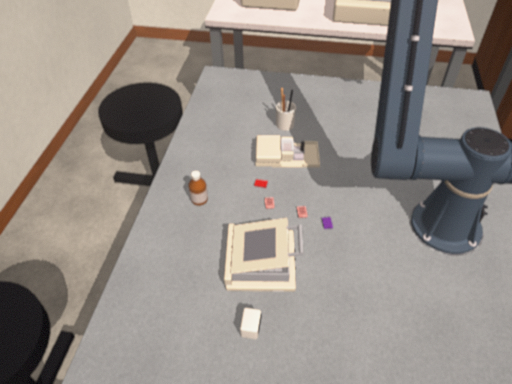

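The scene picture shows two pink cassettes at scene (264,184) and (256,203), which are side (302,211) and (269,202). The look-alikes are the purple one at scene (273,170) / side (327,222) and the red one at scene (233,210) / side (261,183). The pink pair fits the description. I'll confirm that in an enlarged crop and get coarse positions.

Run:
```python
from h import *
s=cv2.imread('pics/scene0.png');d=cv2.imread('pics/side0.png')
a=cv2.resize(s[150:240,165:365],(800,360),interpolation=cv2.INTER_CUBIC)
b=cv2.resize(d[128:300,220:340],(335,480),interpolation=cv2.INTER_CUBIC) if 0 else cv2.resize(d[130:295,215:345],(189,240))
c=cv2.resize(d[130:210,240:340],(300,240),interpolation=cv2.INTER_CUBIC); e=cv2.resize(d[200:300,215:340],(300,240),interpolation=cv2.INTER_CUBIC)
cv2.imwrite('pics/crop1.png',np.vstack([a,np.hstack([c,e,np.zeros((240,200,3),np.uint8)])]))
P={'A':((264,184),(302,211)),'B':((256,203),(269,202)),'purple':((273,170),(327,222)),'red':((233,210),(261,183)),'knobtop':((189.6,176),(302,141)),
 }
for k,(u,v) in P.items():
    x,r=tri([ray('scene',*u),ray('side',*v)]);print(k,np.round(x,3),np.round(r,4))
for n,c,u,z in[('bottle','side',(199,203),0),('pot','side',(284,128),0),('timer','side',(250,333),0),('timer','scene',(382,207),0)]: print(n,np.round(atz(c,*u,z),3))
```

```text
A [0.442 0.021 0.004] [0.0016 0.0016]
B [ 0.549 -0.001  0.004] [0.0003 0.0003]
purple [0.361 0.053 0.007] [0.0001 0.0001]
red [ 0.588 -0.077  0.005] [0.0012 0.0012]
knobtop [ 0.473 -0.24   0.06 ] [0.0037 0.0037]
bottle [0.77  0.036 0.   ]
pot [ 0.55  -0.376  0.   ]
timer [0.53 0.44 0.  ]
timer [0.551 0.426 0.   ]
```

View pics/crop1.png

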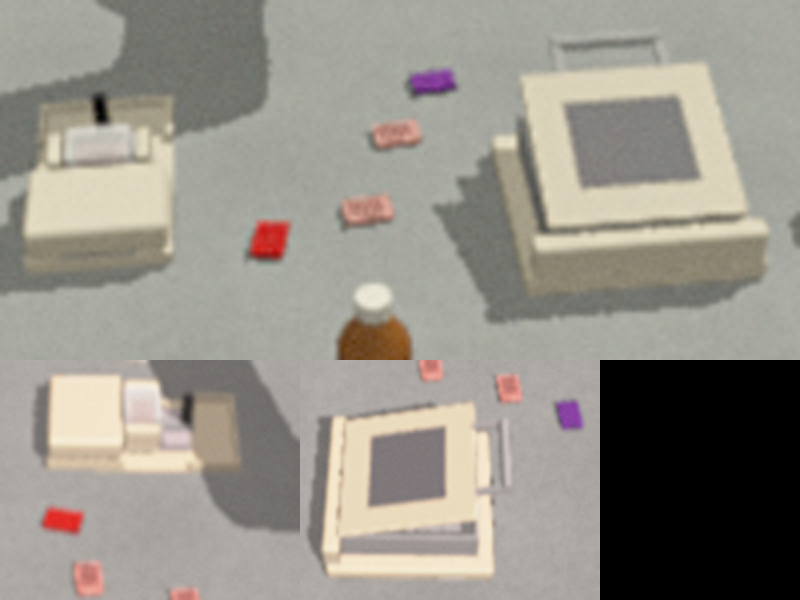

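The crop confirms the two pink cassettes, and shows the cover ajar, the dispenser tray and knob toward the robot, and the bin handle toward the robot. Next I'll move up for a wrist overview.

```bash
python3 -m creep '[{"translation":[143,-136,-40],"roll":0,"gripper":87},{"translation":[143,-136,-40],"roll":0,"gripper":87},{"translation":[143,-136,-40],"roll":0,"gripper":87},{"translation":[143,-136,-40],"roll":0,"gripper":87},{"translation":[143,-136,-40],"roll":0,"gripper":87}]'
python3 -m creep '[{"translation":[143,-136,-40],"roll":0,"gripper":87},{"translation":[143,-136,-40],"roll":0,"gripper":87},{"translation":[143,-136,-40],"roll":0,"gripper":87},{"translation":[143,-136,-40],"roll":0,"gripper":87},{"translation":[143,-136,-40],"roll":0,"gripper":87}]'
python3 -m creep '[{"translation":[143,-136,-40],"roll":0,"gripper":87},{"translation":[143,-136,-40],"roll":0,"gripper":87},{"translation":[143,-136,-40],"roll":0,"gripper":87},{"translation":[143,-136,-40],"roll":0,"gripper":87},{"translation":[143,-136,-40],"roll":0,"gripper":87}]'
python3 -m creep '[{"translation":[0,0,0],"roll":-35,"gripper":87},{"translation":[0,0,0],"roll":-35,"gripper":87},{"translation":[0,0,0],"roll":-35,"gripper":87},{"translation":[0,0,0],"roll":-35,"gripper":87},{"translation":[0,0,0],"roll":-35,"gripper":87}]'
python3 -m creep '[{"translation":[0,0,0],"roll":-35,"gripper":50},{"translation":[0,0,0],"roll":-35,"gripper":50},{"translation":[0,0,0],"roll":-35,"gripper":50},{"translation":[0,0,0],"roll":-35,"gripper":50},{"translation":[0,0,0],"roll":-35,"gripper":50}]'
python3 - <<'E'
from h import *
o=st()
im,_=snap('wrist','w1.png')
import json;json.dump({k:np.array(v).tolist() for k,v in o.items()},open('w1.json','w'))
E
```

```text
time: 1.77
position: [0.2617, -0.4351, 0.282]
tool_rot: [0.992, 0.126, 0.0, -0.0]
ft_force: [0.4, 0.3, 0.1]
grip_width: 0.0874
grip_force: 0.0
time: 2.18
position: [0.366, -0.2677, 0.3224]
tool_rot: [0.992, 0.126, 0.0, 0.0]
ft_force: [0.5, -0.4, 0.2]
grip_width: 0.0866
grip_force: 0.0
time: 2.6
position: [0.4706, -0.1002, 0.3625]
tool_rot: [0.992, 0.127, 0.001, 0.0]
ft_force: [0.8, -0.8, -0.1]
grip_width: 0.0868
grip_force: 0.0
time: 3.02
position: [0.4697, -0.1024, 0.3616]
tool_rot: [0.907, 0.422, 0.0, 0.0]
ft_force: [-0.5, -0.6, -0.9]
grip_width: 0.0866
grip_force: 0.0
time: 3.43
position: [0.4696, -0.1028, 0.3616]
tool_rot: [0.738, 0.674, 0.0, 0.0]
ft_force: [0.4, -0.1, -0.2]
grip_width: 0.0615
grip_force: 0.0
3.43 [ 0.4696 -0.1028  0.3616] rot [[0.09, 0.996, 0.0], [0.996, -0.09, -0.0], [-0.0, 0.0, -1.0]] F [ 0.4 -0.1 -0.2] w 0.0615 gf 0.0
```

View pics/w1.png

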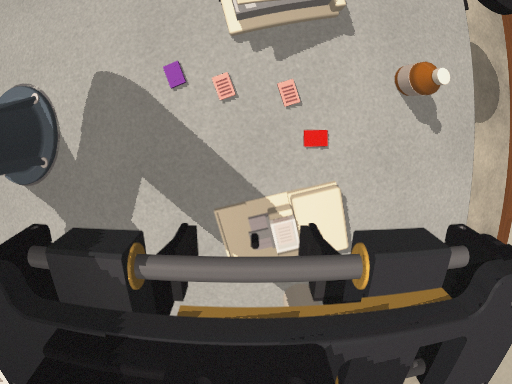

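The wrist view shows pink cassettes at (224,86) and (289,93), purple at (175,74), red at (316,138), the dispenser knob at (255,240), and the bin partly at the top. I'll move about +0.2 m in y to see the bin and get the second view.

```bash
python3 -m creep '[{"translation":[200,0,0],"roll":0,"gripper":40},{"translation":[200,0,0],"roll":0,"gripper":30},{"translation":[200,0,0],"roll":0,"gripper":30},{"translation":[200,0,0],"roll":0,"gripper":30},{"translation":[200,0,0],"roll":0,"gripper":30}]'
python3 -m creep '[{"translation":[0,0,0],"roll":0,"gripper":30},{"translation":[0,0,0],"roll":0,"gripper":30}]'
python3 - <<'E'
from h import *
o=st()
im,_=snap('wrist','w2.png')
import json;json.dump({k:np.array(v).tolist() for k,v in o.items()},open('w2.json','w'))
for t in('bin','cover_handle','cassette4'): print(t,[(np.round(d['bbox']),round(d['p'],2)) for d in viewer.recognise('wrist',t)[:5]])
cv2.imwrite('pics/w2b.png',cv2.resize(im[0:260,90:435],(796,600),interpolation=cv2.INTER_CUBIC))
# pink blobs both views
for f in('w1','w2'):
    im=cv2.imread(f'pics/{f}.png');hsv=cv2.cvtColor(im,cv2.COLOR_BGR2HSV)
    m=((hsv[...,0]<12)|(hsv[...,0]>172))&(hsv[...,1]>60)&(hsv[...,2]>150)
    n,l,s,c=cv2.connectedComponentsWithStats(cv2.morphologyEx(m.astype(np.uint8),cv2.MORPH_CLOSE,np.ones((5,5))))
    for i in range(1,n):
        if s[i,4]>60: print(f,np.round(c[i],1),s[i],im[l==i].mean(0).round(),cv2.minAreaRect(np.argwhere(l==i)[:,::-1].astype(np.float32)))
E
```

```text
time: 3.9
position: [0.4886, 0.0989, 0.3618]
tool_rot: [0.741, 0.672, 0.0, -0.0]
ft_force: [1.0, -0.3, 0.5]
grip_width: 0.0316
grip_force: 0.0
time: 4.07
position: [0.4887, 0.0978, 0.3615]
tool_rot: [0.74, 0.673, -0.0, 0.0]
ft_force: [-0.1, 0.3, -0.3]
grip_width: 0.0302
grip_force: 0.0
4.07 [0.4887 0.0978 0.3615] rot [[0.094, 0.996, 0.0], [0.996, -0.094, -0.0], [-0.0, 0.0, -1.0]] F [-0.1  0.3 -0.3] w 0.0302 gf 0.0
bin [(array([189.,  13., 157., 143.]), 0.89)]
cover_handle [(array([187.,  19., 152., 129.]), 0.83), (array([186.,  12., 159., 142.]), 0.36)]
cassette4 [(array([275., 196.,  19.,  28.]), 0.95), (array([170., 177.,  18.,  25.]), 0.62), (array([216., 189.,  19.,  27.]), 0.55), (array([301., 237.,   7.,  14.]), 0.46)]
w1 [223.2  85.5] [212  72  23  28 420] [139. 155. 219.] ((223.19178771972656, 85.67808532714844), (24.344558715820312, 17.439130783081055), 69.44395446777344)
w1 [288.2  92.2] [277  79  23  28 413] [137. 153. 219.] ((288.2500305175781, 92.24999237060547), (24.66576385498047, 16.76007080078125), 71.56504821777344)
w1 [314.9 137.8] [303 130  25  17 413] [ 34.  42. 222.] ((315.0, 138.0), (16.0, 24.0), 90.0)
w2 [224.3 202.3] [213 189  23  27 379] [133. 148. 216.] ((224.2930908203125, 202.48275756835938), (23.76900291442871, 16.155494689941406), 68.19859313964844)
w2 [285.1 207.5] [275 195  21  26 367] [129. 145. 212.] ((285.1500244140625, 207.45001220703125), (23.084625244140625, 15.811387062072754), 71.56504821777344)
w2 [303.3 243.5] [298 239  10  13  92] [ 28.  35. 207.] ((302.5, 245.0), (12.0, 9.0), 90.0)
```

View pics/w2b.png

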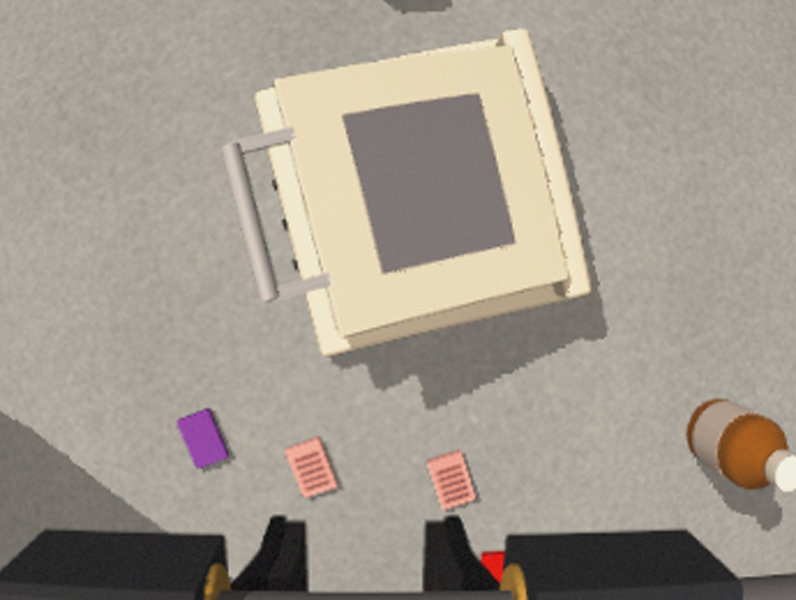

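The crop shows the bin turned about 13°, with its handle bar ends at crop (234,146) and (268,297), and the pinks at (312,467) and (452,480). Next I fit the bin pose and cover angle from the bar ends in three views, and triangulate the cassettes.

```bash
cat > fit.py <<'E'
from h import *
import json
from scipy.optimize import least_squares
o1=json.load(open('w1.json'));o2=json.load(open('w2.json'))
for n,a,b in(('A',(223.2,85.6),(224.3,202.4)),('B',(288.2,92.2),(285.1,207.5))):
    print(n,tri([ray('wrist',*a,o1),ray('wrist',*b,o2)]))
def yaw2(c,ctr,ang,o,L=15):
    a=np.radians(ang);d=np.array([np.cos(a),np.sin(a)])*L
    p=atz(c,*(np.array(ctr)+d),.008,o)-atz(c,*(np.array(ctr)-d),.008,o);return np.degrees(np.arctan2(p[1],p[0]))
def bar(p):
    x,y,yw,th=p;c,s=np.cos(yw),np.sin(yw);lx=.079-.192*np.cos(th);z=.06+.192*np.sin(th)
    return np.array([[x+c*lx-s*l,y+s*lx+c*l,z] for l in(.047,-.047)])
def res(p):
    b=bar(p)
    return np.r_[(proj('wrist',b,o2)-[[191.9,63.3],[206.2,128.7]]).ravel(),(proj('side',b)-[[302.5,253],[299.6,225]]).ravel()*.6,(proj('scene',b)-[[330.7,160],[303,160]]).ravel()*.6]
r=least_squares(res,[.56,.22,.2,.1]);print('bin',r.x,np.round(r.fun,1));print(bar(r.x))
x,y,yw,_=r.x;c,s=np.cos(yw),np.sin(yw)
for z in(0,.056):
  P=np.array([[x+c*a-s*b,y+s*a+c*b,z] for a,b in((-.095,-.1),(.095,-.1),(.095,.1),(-.095,.1))])
  print(z,((proj('wrist',P,o2)-[90,0])*2.307).round())
for th in np.arange(0,1.8,.175): print(round(th,2),bar([x,y,yw,th]).mean(0).round(4))
E
python3 fit.py
python3 - <<'E'
import sys;sys.path.insert(0,'.')
from h import *
import json
o2=json.load(open('w2.json'))
# cassette corners in crop w2b: yaw
for n,c in(('A',[(285,449),(320,437),(338,488),(304,499)]),('B',[(428,461),(464,450),(476,500),(440,510)])):
    p=np.array([atz('wrist',u/2.307+90,v/2.307,.008,o2)[:2] for u,v in c]);print(n,p.mean(0),np.degrees(np.arctan2(*(p[0]-p[3]+p[1]-p[2])[::-1])),np.linalg.norm(p[0]-p[3]),np.linalg.norm(p[0]-p[1]))
E
```

```text
A (array([0.4404839 , 0.0197814 , 0.00489263]), [np.float64(0.00010498602482875169), np.float64(0.00010498602482875666)])
B (array([ 5.46980578e-01, -3.36130938e-04,  3.66797659e-03]), [np.float64(6.972527536314244e-05), np.float64(6.972527536333241e-05)])
bin [0.54030895 0.21390937 0.11585271 0.23126888] [-0.6 -0.8  0.1  0.5 -1.3  0.2  0.3  0.1 -1.1 -0.  -0.6  0.8]
[[0.42771101 0.2481231  0.10400886]
 [0.43857682 0.15475322 0.10400886]]
0 [[320. 355.]
 [568. 306.]
 [515.  49.]
 [262.  95.]]
0.056 [[315. 367.]
 [592. 313.]
 [533.  26.]
 [250.  76.]]
0.0 [0.4281 0.2008 0.06  ]
0.18 [0.431  0.2012 0.0934]
0.35 [0.4396 0.2022 0.1258]
0.52 [0.4538 0.2038 0.1562]
0.7 [0.4729 0.2061 0.1837]
0.88 [0.4965 0.2088 0.2074]
1.05 [0.5239 0.212  0.2265]
1.22 [0.5541 0.2155 0.2406]
1.4 [0.5864 0.2193 0.2492]
1.58 [0.6196 0.2231 0.252 ]
1.75 [0.6528 0.227  0.2489]
A [0.4420264  0.01932343] 102.78200105847574 0.042311423818089805 0.02828998516394362
B [ 5.47957060e-01 -5.02310549e-04] 99.7862909546971 0.04124308193215271 0.028609269228253936
```

```bash
python3 -m creep '[{"translation":[0,0,0],"roll":-12,"gripper":26},{"translation":[0,0,0],"roll":-12,"gripper":26}]'
python3 -m creep '[{"translation":[109,-43,100],"roll":0,"gripper":26},{"translation":[109,-43,100],"roll":0,"gripper":26},{"translation":[109,-43,100],"roll":0,"gripper":26},{"translation":[109,-43,100],"roll":0,"gripper":26},{"translation":[109,-43,100],"roll":0,"gripper":26}]'
python3 -m creep '[{"translation":[0,0,80],"roll":0,"gripper":26},{"translation":[0,0,80],"roll":0,"gripper":26},{"translation":[0,0,80],"roll":0,"gripper":26},{"translation":[0,0,80],"roll":0,"gripper":26}]'
python3 - <<'E'
from h import *
o=st();im,_=snap('wrist')
p=np.array([[.4277,.2481,.104],[.4386,.1548,.104],[.433,.2014,.104]]);q=proj('wrist',p,o);print(q)
for a in q.astype(int): cv2.circle(im,tuple(map(int,a)),3,(0,0,255),1)
cv2.imwrite('pics/w3.png',im)
E
```

```text
time: 4.43
position: [0.489, 0.0948, 0.3616]
tool_rot: [0.665, 0.747, -0.0, 0.0]
ft_force: [0.5, 0.8, -0.2]
grip_width: 0.0265
grip_force: 0.0
time: 4.85
position: [0.429, 0.2004, 0.2579]
tool_rot: [0.666, 0.746, -0.004, -0.004]
ft_force: [-0.2, -0.6, 0.3]
grip_width: 0.0257
grip_force: 0.0
time: 5.18
position: [0.4337, 0.1983, 0.1808]
tool_rot: [0.667, 0.745, -0.002, -0.001]
ft_force: [1.1, 0.5, 0.2]
grip_width: 0.0258
grip_force: 0.0
5.18 [0.4337 0.1983 0.1808] rot [[-0.111, 0.994, -0.004], [0.994, 0.111, -0.001], [-0.001, -0.004, -1.0]] F [1.1 0.5 0.2] w 0.0258 gf 0.0
[[247.01034709 145.35379666]
 [247.72400105 259.37551331]
 [247.18231539 205.94773232]]
```

View pics/w3.png

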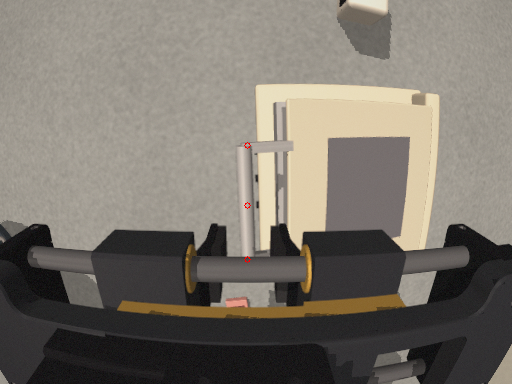

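The bar runs from (243,146) down between the fingers, and the predicted points lie on it within 4 px. I'll go down and pinch.

```bash
python3 -m creep '[{"translation":[0,-1,35],"roll":0,"gripper":26},{"translation":[0,-1,60],"roll":0,"gripper":26},{"translation":[0,-1,70],"roll":0,"gripper":26},{"translation":[0,-1,70],"roll":0,"gripper":26},{"translation":[0,-1,70],"roll":0,"gripper":26}]'
python3 -m creep '[{"translation":[0,0,0],"roll":0,"gripper":5},{"translation":[0,0,0],"roll":0,"gripper":5},{"translation":[0,0,0],"roll":0,"gripper":5},{"translation":[0,0,0],"roll":0,"gripper":5},{"translation":[0,0,0],"roll":0,"gripper":5}]' 20
python3 - <<'E'
from h import *
st()
# arc offsets relative to theta0 in (bin x, up)
t0=.231
for t in np.arange(t0,1.80,.13):print(round(t,2),np.round(192*np.array([np.cos(t0)-np.cos(t),np.sin(t)-np.sin(t0)]),0))
E
```

```text
time: 5.65
position: [0.435, 0.1995, 0.1135]
tool_rot: [0.666, 0.746, 0.002, 0.001]
ft_force: [0.7, 0.0, 0.0]
grip_width: 0.0259
grip_force: 0.0
time: 6.07
position: [0.4314, 0.1995, 0.1119]
tool_rot: [0.666, 0.746, -0.001, -0.001]
ft_force: [-2.9, -0.5, 1.2]
grip_width: 0.0116
grip_force: 20.0
6.07 [0.4314 0.1995 0.1119] rot [[-0.114, 0.994, -0.002], [0.994, 0.114, -0.001], [-0.0, -0.002, -1.0]] F [-2.9 -0.5  1.2] w 0.0116 gf 20.0
0.23 [0. 0.]
0.36 [ 7. 24.]
0.49 [18. 47.]
0.62 [31. 68.]
0.75 [47. 87.]
0.88 [ 65. 104.]
1.01 [ 85. 119.]
1.14 [107. 131.]
1.27 [130. 139.]
1.4 [154. 145.]
1.53 [179. 148.]
1.66 [204. 147.]
1.79 [229. 143.]
```

```bash
python3 -m creep '[{"translation":[0,7,-24],"roll":0,"gripper":5},{"translation":[0,18,-47],"roll":0,"gripper":5},{"translation":[0,31,-68],"roll":0,"gripper":5},{"translation":[0,47,-87],"roll":0,"gripper":5},{"translation":[0,65,-104],"roll":0,"gripper":5}]' 25
python3 -m creep '[{"translation":[0,20,-15],"roll":0,"gripper":5},{"translation":[0,42,-27],"roll":0,"gripper":5},{"translation":[0,65,-35],"roll":0,"gripper":5},{"translation":[0,89,-41],"roll":0,"gripper":5}]'
python3 -c "
from h import *
st()"
```

```text
time: 6.48
position: [0.4948, 0.2087, 0.2162]
tool_rot: [0.666, 0.746, -0.001, -0.003]
ft_force: [-3.2, 7.7, -4.9]
grip_width: 0.0112
grip_force: 24.8
time: 6.82
position: [0.585, 0.2202, 0.2581]
tool_rot: [0.666, 0.746, 0.002, -0.003]
ft_force: [-3.6, 6.9, -1.6]
grip_width: 0.0109
grip_force: 24.9
6.82 [0.585  0.2202 0.2581] rot [[-0.114, 0.994, -0.002], [0.993, 0.114, 0.006], [0.006, -0.001, -1.0]] F [-3.6  6.9 -1.6] w 0.0109 gf 24.9
```

```bash
python3 -m creep '[{"translation":[0,16,-2],"roll":0,"gripper":5},{"translation":[0,32,-3],"roll":0,"gripper":5},{"translation":[0,46,-2],"roll":0,"gripper":5},{"translation":[0,58,0],"roll":0,"gripper":5},{"translation":[0,67,2],"roll":0,"gripper":5}]'
python3 -m creep '[{"translation":[0,4,1],"roll":0,"gripper":5},{"translation":[0,4,1],"roll":0,"gripper":5},{"translation":[0,4,1],"roll":0,"gripper":5}]'
python3 - <<'E'
from h import *
o=st();snap('side','s2.png')
print(proj('side',np.array([[.6528,.227,.2489]])))
im=cv2.imread('pics/s2.png');cv2.imwrite('pics/s2c.png',cv2.resize(im[130:310,180:360],(540,540),interpolation=cv2.INTER_CUBIC))
E
```

```text
time: 7.23
position: [0.6531, 0.2289, 0.256]
tool_rot: [0.665, 0.746, 0.003, -0.002]
ft_force: [-18.5, 3.7, 21.8]
grip_width: 0.0111
grip_force: 25.0
time: 7.48
position: [0.653, 0.2288, 0.256]
tool_rot: [0.665, 0.747, 0.0, -0.004]
ft_force: [-11.8, 6.4, 11.1]
grip_width: 0.0109
grip_force: 25.0
7.48 [0.653  0.2288 0.256 ] rot [[-0.115, 0.993, -0.006], [0.993, 0.115, 0.006], [0.007, -0.006, -1.0]] F [-11.8   6.4  11.1] w 0.0109 gf 25.0
[[214.68754991 201.00299478]]
```

View pics/s2c.png

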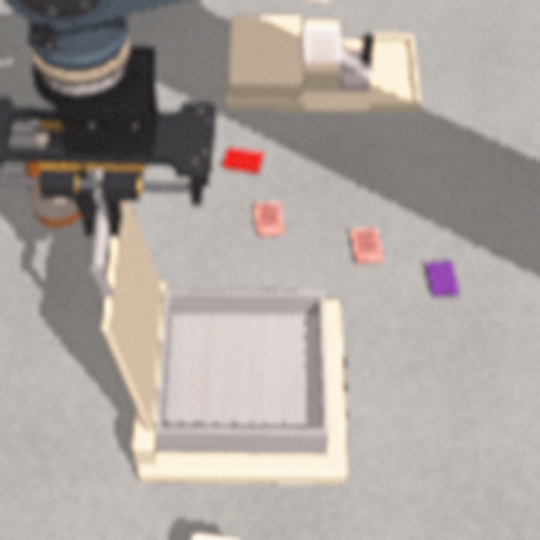

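The cover leans on its stop: the bar is at the predicted 1.75 rad and there was 18 N of resistance. I'll let go, back up and head to cassette A.

```bash
python3 -m creep '[{"translation":[0,0,0],"roll":0,"gripper":30},{"translation":[0,0,0],"roll":0,"gripper":30},{"translation":[0,0,0],"roll":0,"gripper":30},{"translation":[0,0,-30],"roll":0,"gripper":30},{"translation":[0,0,-60],"roll":0,"gripper":30}]'
python3 -m creep '[{"translation":[-91,-117,0],"roll":0,"gripper":62},{"translation":[-91,-117,0],"roll":0,"gripper":62},{"translation":[-91,-117,0],"roll":0,"gripper":62},{"translation":[-91,-117,0],"roll":0,"gripper":62}]'
python3 -m creep '[{"translation":[-91,-117,0],"roll":0,"gripper":62},{"translation":[-91,-117,0],"roll":0,"gripper":62},{"translation":[-91,-117,0],"roll":0,"gripper":62},{"translation":[-91,-117,0],"roll":0,"gripper":62}]'
python3 -m creep '[{"translation":[0,0,30],"roll":-33,"gripper":62},{"translation":[0,0,30],"roll":-33,"gripper":62},{"translation":[0,0,30],"roll":-33,"gripper":62},{"translation":[0,0,30],"roll":-33,"gripper":62},{"translation":[0,0,30],"roll":-33,"gripper":62}]'
python3 -m creep '[{"translation":[0,0,30],"roll":-33,"gripper":62},{"translation":[0,0,30],"roll":-33,"gripper":62},{"translation":[0,0,30],"roll":-33,"gripper":62},{"translation":[0,0,30],"roll":-33,"gripper":62},{"translation":[0,0,30],"roll":-33,"gripper":62}]'
python3 -m creep '[{"translation":[0,0,30],"roll":-33,"gripper":62},{"translation":[0,0,30],"roll":-33,"gripper":62},{"translation":[0,0,30],"roll":-33,"gripper":62},{"translation":[0,0,30],"roll":-33,"gripper":62},{"translation":[0,0,30],"roll":-33,"gripper":62}]'
cat >> h.py <<'E'
def pink(im,lo=60):
    hsv=cv2.cvtColor(im,cv2.COLOR_BGR2HSV)
    m=((hsv[...,0]<14)|(hsv[...,0]>172))&(hsv[...,1]>lo)&(hsv[...,2]>110)&(im[...,1]>70)
    n,l,s,c=cv2.connectedComponentsWithStats(cv2.morphologyEx(m.astype(np.uint8),cv2.MORPH_CLOSE,np.ones((5,5))))
    return [cv2.findContours((l==i).astype(np.uint8),cv2.RETR_EXTERNAL,cv2.CHAIN_APPROX_NONE)[0][0].reshape(-1,2) for i in range(1,n) if s[i,4]>150]
def cass(im,o,z):
    """top-face rectangles in world: centre, size(mm), long-axis yaw deg, pixel centre"""
    out=[]
    for c in pink(im):
        p=np.array([atz('wrist',u,v,z,o)[:2] for u,v in c])*1000
        r=cv2.minAreaRect(p.astype(np.float32));b=cv2.boxPoints(r);e=[b[1]-b[0],b[2]-b[1]];l=e[0] if np.hypot(*e[0])>np.hypot(*e[1]) else e[1]
        out.append((np.round(r[0],1),np.round(sorted(r[1]),1),round(np.degrees(np.arctan2(l[1],l[0]))%180,1),c.mean(0).round()))
    return out
def go(o,x,y,z,lyaw):
    """tool shift (mm) and roll(deg) so tool y lies along lyaw; shift in present axes"""
    Rt=R.from_quat(o['tool_rot']).as_matrix();t=Rt.T@(np.array([x,y,z])-o['position'])*1000
    yy=np.degrees(np.arctan2(Rt[1,1],Rt[0,1]));r=-((lyaw-yy+90)%180-90);print('shift',t.round(1),'roll',round(r,1))
E
python3 - <<'E'
from h import *
o=st();im,_=snap('wrist','w4.png')
for c in cass(im,o,.008):print(*c)
E
```

```text
time: 7.95
position: [0.656, 0.2244, 0.3113]
tool_rot: [0.666, 0.746, -0.002, -0.001]
ft_force: [-0.1, -0.1, 0.1]
grip_width: 0.0289
grip_force: 0.0
time: 8.28
position: [0.548, 0.1189, 0.3135]
tool_rot: [0.666, 0.746, -0.001, 0.0]
ft_force: [0.5, -0.5, -0.3]
grip_width: 0.0489
grip_force: 0.0
time: 8.62
position: [0.4419, 0.0156, 0.3134]
tool_rot: [0.667, 0.745, -0.001, 0.0]
ft_force: [0.3, 0.2, -0.7]
grip_width: 0.0614
grip_force: 0.0
time: 9.03
position: [0.4454, 0.017, 0.2836]
tool_rot: [0.425, 0.905, 0.0, 0.001]
ft_force: [0.4, 1.0, 0.2]
grip_width: 0.062
grip_force: 0.0
time: 9.45
position: [0.4455, 0.0171, 0.2535]
tool_rot: [0.15, 0.989, -0.0, 0.001]
ft_force: [0.1, -0.5, -0.4]
grip_width: 0.0624
grip_force: 0.0
time: 9.87
position: [0.4456, 0.0171, 0.2234]
tool_rot: [-0.137, 0.991, -0.001, 0.001]
ft_force: [-0.4, -0.1, -0.6]
grip_width: 0.0618
grip_force: 0.0
9.87 [0.4456 0.0171 0.2234] rot [[-0.962, -0.272, 0.002], [-0.272, 0.962, -0.001], [-0.002, -0.001, -1.0]] F [-0.4 -0.1 -0.6] w 0.0618 gf 0.0
[439.7  19.7] [27.5 40.6] 105.8 [251. 168.]
[545.2  -0.8] [30.9 40.7] 104.4 [215. 239.]
```

View pics/w4.png

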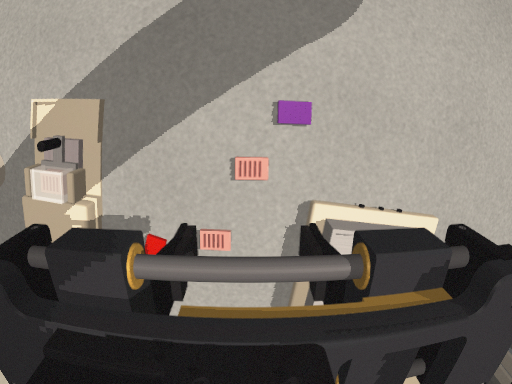

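Pink A at (251,168) and B at (215,239) are clear, the purple at (294,112) stays put, and the tool is already aligned with A. I'll grasp A.

```bash
python3 -m creep '[{"translation":[5,4,150],"roll":0,"gripper":62},{"translation":[5,4,150],"roll":0,"gripper":62},{"translation":[5,4,150],"roll":0,"gripper":62},{"translation":[5,4,150],"roll":0,"gripper":62}]'
python3 -m creep '[{"translation":[0,0,30],"roll":0,"gripper":62},{"translation":[0,0,45],"roll":0,"gripper":62},{"translation":[0,0,51],"roll":0,"gripper":62},{"translation":[0,0,51],"roll":0,"gripper":62}]'
python3 -m creep '[{"translation":[0,0,0],"roll":0,"gripper":30},{"translation":[0,0,0],"roll":0,"gripper":30},{"translation":[0,0,0],"roll":0,"gripper":30},{"translation":[0,0,0],"roll":0,"gripper":30},{"translation":[0,0,0],"roll":0,"gripper":30}]' 20
python3 - <<'E'
from h import *
o=st()
B=np.array([.5403,.2139]);yw=.1159;c,s=np.cos(yw),np.sin(yw)
for a,b in((-48,-34),(-10,-34),(28,-34),(-48,34),(-10,34)):
    p=B+[(c*a-s*b)/1000,(s*a+c*b)/1000];print(a,b,p.round(4))
    if (a,b)==(-48,-34): go(o,*p,.045,96.6)
E
```

```text
time: 10.25
position: [0.4382, 0.02, 0.0709]
tool_rot: [-0.133, 0.991, 0.0, -0.0]
ft_force: [-0.3, 0.1, -0.1]
grip_width: 0.0624
grip_force: 0.0
time: 10.58
position: [0.4387, 0.02, 0.0212]
tool_rot: [-0.134, 0.991, 0.0, -0.001]
ft_force: [0.4, -0.8, 0.4]
grip_width: 0.062
grip_force: 0.0
time: 11.0
position: [0.4393, 0.0202, 0.0235]
tool_rot: [-0.135, 0.991, -0.0, 0.001]
ft_force: [0.2, -0.5, 4.5]
grip_width: 0.0405
grip_force: 20.0
11.0 [0.4393 0.0202 0.0235] rot [[-0.964, -0.267, 0.002], [-0.267, 0.964, -0.001], [-0.002, -0.001, -1.0]] F [ 0.2 -0.5  4.5] w 0.0405 gf 20.0
-48 -34 [0.4966 0.1746]
shift [-96.4 133.5 -21.4] roll 8.9
-10 -34 [0.5343 0.179 ]
28 -34 [0.572  0.1834]
-48 34 [0.4887 0.2421]
-10 34 [0.5264 0.2465]
```

```bash
python3 -m creep '[{"translation":[0,0,-100],"roll":0,"gripper":30},{"translation":[0,0,-100],"roll":0,"gripper":30},{"translation":[0,0,-100],"roll":0,"gripper":30}]'
python3 -m creep '[{"translation":[-96,133,-100],"roll":9,"gripper":30},{"translation":[-96,133,0],"roll":9,"gripper":30},{"translation":[-96,133,0],"roll":9,"gripper":30},{"translation":[-96,133,0],"roll":9,"gripper":30},{"translation":[-96,133,0],"roll":9,"gripper":30}]'
python3 - <<'E'
from h import *
o=st();go(o,.4966,.1746,.0475,96.6)
E
```

```text
time: 11.25
position: [0.4397, 0.0202, 0.1253]
tool_rot: [-0.135, 0.991, -0.001, 0.002]
ft_force: [0.5, 0.5, -0.4]
grip_width: 0.0406
grip_force: 20.0
time: 11.67
position: [0.4979, 0.179, 0.123]
tool_rot: [-0.058, 0.998, 0.001, 0.003]
ft_force: [-0.2, 0.3, 0.2]
grip_width: 0.0403
grip_force: 20.0
11.67 [0.4979 0.179  0.123 ] rot [[-0.993, -0.117, 0.005], [-0.117, 0.993, 0.002], [-0.005, 0.002, -1.0]] F [-0.2  0.3  0.2] w 0.0403 gf 20.0
shift [ 2.2 -4.3 75.5] roll 0.1
```

```bash
python3 -m creep '[{"translation":[2,-3,30],"roll":0,"gripper":30},{"translation":[2,-3,55],"roll":0,"gripper":30},{"translation":[2,-3,70],"roll":0,"gripper":30},{"translation":[2,-3,75],"roll":0,"gripper":30},{"translation":[2,-3,75],"roll":0,"gripper":30}]'
python3 -m creep '[{"translation":[0,0,0],"roll":0,"gripper":54},{"translation":[0,0,0],"roll":0,"gripper":54},{"translation":[0,0,0],"roll":0,"gripper":54},{"translation":[0,0,-20],"roll":0,"gripper":54},{"translation":[0,0,-60],"roll":0,"gripper":54}]'
python3 -m creep '[{"translation":[0,0,-80],"roll":0,"gripper":62},{"translation":[0,0,-80],"roll":0,"gripper":62},{"translation":[0,0,-80],"roll":0,"gripper":62}]'
python3 - <<'E'
from h import *
o=st();im,_=snap('wrist','w5.png')
for c in cass(im,o,.033):print('bin z',*c)
for c in cass(im,o,.008):print('bench z',*c)
go(o,.5455,-.0005,.1,103)
E
```

```text
time: 12.08
position: [0.4929, 0.1706, 0.0471]
tool_rot: [-0.057, 0.998, -0.0, -0.001]
ft_force: [0.5, 0.7, 0.5]
grip_width: 0.0407
grip_force: 20.0
time: 12.5
position: [0.4911, 0.1703, 0.1051]
tool_rot: [-0.056, 0.998, -0.0, -0.005]
ft_force: [0.4, 0.9, 0.9]
grip_width: 0.0534
grip_force: 0.0
time: 12.75
position: [0.4986, 0.1715, 0.1951]
tool_rot: [-0.057, 0.998, 0.0, 0.008]
ft_force: [0.8, 0.7, -0.3]
grip_width: 0.0607
grip_force: 0.0
12.75 [0.4986 0.1715 0.1951] rot [[-0.993, -0.113, 0.016], [-0.113, 0.994, 0.002], [-0.016, -0.0, -1.0]] F [ 0.8  0.7 -0.3] w 0.0607 gf 0.0
bin z [493.  170.7] [28.  41.2] 96.5 [247. 175.]
bin z [536.1  13.8] [27.1 40.9] 103.2 [109. 197.]
bench z [498.9 171.3] [30.4 44.6] 96.5 [247. 175.]
bench z [545.5   1.5] [29.3 44.3] 103.2 [109. 197.]
shift [ -25.6 -176.2   95.5] roll -6.5
```

View pics/w5.png

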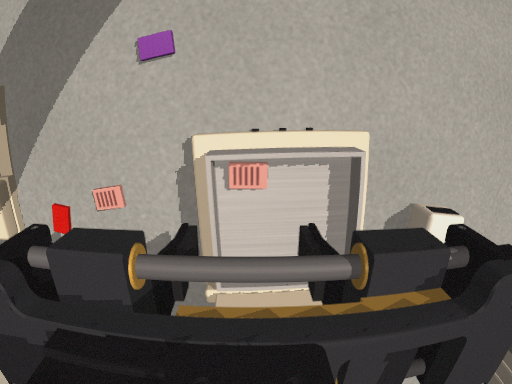

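The first cassette lies flat in the bin at (247,175) and B is still at (109,197). Now for B.

```bash
python3 -m creep '[{"translation":[-26,-175,0],"roll":-6.5,"gripper":62},{"translation":[-26,-175,0],"roll":-6.5,"gripper":62},{"translation":[-26,-175,20],"roll":-6.5,"gripper":62},{"translation":[-26,-175,20],"roll":-6.5,"gripper":62},{"translation":[-26,-175,20],"roll":-6.5,"gripper":62}]'
python3 -m creep '[{"translation":[0,0,30],"roll":0,"gripper":62},{"translation":[0,0,30],"roll":0,"gripper":62},{"translation":[0,0,30],"roll":0,"gripper":62}]'
python3 - <<'E'
from h import *
o=st();im,_=snap('wrist','w6.png')
for c in cass(im,o,.008):print('bench z',*c);go(o,*(c[0]/1000),.0215,c[2])
E
```

```text
time: 13.22
position: [0.5403, -0.0047, 0.1658]
tool_rot: [-0.111, 0.994, -0.001, -0.0]
ft_force: [0.6, -1.0, -0.4]
grip_width: 0.0618
grip_force: 0.0
time: 13.47
position: [0.5371, 0.0005, 0.1356]
tool_rot: [-0.113, 0.994, 0.001, -0.003]
ft_force: [-1.0, 0.2, 0.1]
grip_width: 0.0618
grip_force: 0.0
13.47 [5.371e-01 5.000e-04 1.356e-01] rot [[-0.975, -0.224, -0.007], [-0.224, 0.975, 0.002], [0.006, 0.003, -1.0]] F [-1.   0.2  0.1] w 0.0618 gf 0.0
bench z [495.9 189. ] [31.6 44.8] 96.5 [425. 194.]
shift [ -2.8 192.6 114.7] roll 6.4
bench z [546.  -1.] [28.9 41. ] 103.0 [244. 200.]
shift [ -9.1  -3.8 114.1] roll -0.1
```

```bash
python3 -m creep '[{"translation":[-8,-3,40],"roll":0,"gripper":62},{"translation":[-8,-3,75],"roll":0,"gripper":62},{"translation":[-8,-3,100],"roll":0,"gripper":62},{"translation":[-8,-3,113],"roll":0,"gripper":62},{"translation":[-8,-3,113],"roll":0,"gripper":62}]'
python3 -m creep '[{"translation":[0,0,0],"roll":0,"gripper":30},{"translation":[0,0,0],"roll":0,"gripper":30},{"translation":[0,0,0],"roll":0,"gripper":30},{"translation":[0,0,0],"roll":0,"gripper":30},{"translation":[0,0,0],"roll":0,"gripper":30}]' 20
python3 -m creep '[{"translation":[0,0,-100],"roll":0,"gripper":30},{"translation":[0,0,-100],"roll":0,"gripper":30},{"translation":[0,0,-100],"roll":0,"gripper":30},{"translation":[0,0,-100],"roll":0,"gripper":30}]'
python3 - <<'E'
from h import *
o=st();go(o,.5343,.179,.122,96.6)
E
```

```text
time: 13.93
position: [0.5464, 0.0003, 0.0228]
tool_rot: [-0.114, 0.993, 0.001, -0.002]
ft_force: [-0.4, 0.1, -0.0]
grip_width: 0.0622
grip_force: 0.0
time: 14.35
position: [0.549, -0.0012, 0.026]
tool_rot: [-0.113, 0.994, -0.0, 0.001]
ft_force: [-0.7, 1.4, 4.1]
grip_width: 0.0397
grip_force: 20.0
time: 14.68
position: [0.5511, -0.0018, 0.1292]
tool_rot: [-0.113, 0.994, -0.002, 0.005]
ft_force: [0.8, -0.8, -0.4]
grip_width: 0.0395
grip_force: 20.0
14.68 [ 0.5511 -0.0018  0.1292] rot [[-0.974, -0.225, 0.01], [-0.225, 0.974, -0.002], [-0.009, -0.004, -1.0]] F [ 0.8 -0.8 -0.4] w 0.0395 gf 20.0
shift [-24.2 179.9   6.7] roll 6.4
```

```bash
python3 -m creep '[{"translation":[-24,180,0],"roll":6.5,"gripper":30},{"translation":[-24,180,0],"roll":6.5,"gripper":30},{"translation":[-24,180,0],"roll":6.5,"gripper":30},{"translation":[-24,180,0],"roll":6.5,"gripper":30},{"translation":[-24,180,0],"roll":6.5,"gripper":30}]'
python3 -m creep '[{"translation":[0,0,20],"roll":0,"gripper":30},{"translation":[0,0,20],"roll":0,"gripper":30},{"translation":[0,0,20],"roll":0,"gripper":30},{"translation":[0,0,20],"roll":0,"gripper":30}]'
python3 - <<'E'
from h import *
o=st();go(o,.5343,.179,.0495,96.6)
E
```

```text
time: 15.1
position: [0.5291, 0.1839, 0.124]
tool_rot: [-0.058, 0.998, 0.001, -0.001]
ft_force: [-0.4, 0.8, 0.2]
grip_width: 0.0394
grip_force: 20.0
time: 15.43
position: [0.5307, 0.179, 0.1043]
tool_rot: [-0.056, 0.998, -0.0, -0.001]
ft_force: [0.4, 0.0, -0.3]
grip_width: 0.0393
grip_force: 20.0
15.43 [0.5307 0.179  0.1043] rot [[-0.994, -0.112, -0.001], [-0.112, 0.994, -0.0], [0.001, -0.0, -1.0]] F [ 0.4  0.  -0.3] w 0.0393 gf 20.0
shift [-3.6 -0.4 54.8] roll -0.2
```

Place B, then look back at the bin and move toward the dispenser for a view.

```bash
python3 -m creep '[{"translation":[-4,0,25],"roll":0,"gripper":30},{"translation":[-4,0,45],"roll":0,"gripper":30},{"translation":[-4,0,55],"roll":0,"gripper":30},{"translation":[-4,0,55],"roll":0,"gripper":30}]'
python3 -m creep '[{"translation":[0,0,0],"roll":0,"gripper":54},{"translation":[0,0,0],"roll":0,"gripper":54},{"translation":[0,0,0],"roll":0,"gripper":54},{"translation":[0,0,-20],"roll":0,"gripper":54},{"translation":[0,0,-60],"roll":0,"gripper":54}]'
python3 -m creep '[{"translation":[0,0,-100],"roll":0,"gripper":54},{"translation":[0,0,-100],"roll":0,"gripper":54},{"translation":[0,0,-100],"roll":0,"gripper":54},{"translation":[0,0,-100],"roll":0,"gripper":54}]'
python3 - <<'E'
from h import *
o=st();im,_=snap('wrist','w7.png')
for c in cass(im,o,.033):print('bin z',*c)
go(o,.45,-.15,.22,95)
E
```

```text
time: 15.77
position: [0.5346, 0.179, 0.0485]
tool_rot: [-0.056, 0.998, -0.0, -0.001]
ft_force: [-0.0, 0.9, 0.4]
grip_width: 0.0407
grip_force: 20.0
time: 16.18
position: [0.5319, 0.1795, 0.107]
tool_rot: [-0.056, 0.998, -0.0, -0.005]
ft_force: [0.1, 0.8, 0.2]
grip_width: 0.0536
grip_force: 0.0
time: 16.52
position: [0.5381, 0.1807, 0.2158]
tool_rot: [-0.057, 0.998, 0.0, 0.006]
ft_force: [0.5, 0.3, 0.0]
grip_width: 0.0539
grip_force: 0.0
16.52 [0.5381 0.1807 0.2158] rot [[-0.993, -0.113, 0.013], [-0.113, 0.994, 0.002], [-0.013, 0.0, -1.0]] F [0.5 0.3 0. ] w 0.0539 gf 0.0
bin z [493.2 171. ] [27.6 40.6] 96.4 [243. 136.]
bin z [532.3 179.2] [27.5 40.6] 96.5 [247. 171.]
shift [ 125.  -318.6   -5.8] roll 1.5
```

```bash
python3 -m creep '[{"translation":[65,-180,-10],"roll":0,"gripper":54},{"translation":[65,-180,-10],"roll":0,"gripper":54},{"translation":[65,-180,-10],"roll":0,"gripper":54},{"translation":[65,-180,-10],"roll":0,"gripper":54},{"translation":[65,-180,-10],"roll":0,"gripper":54}]'
python3 -m creep '[{"translation":[65,-180,-10],"roll":0,"gripper":40},{"translation":[65,-180,-10],"roll":0,"gripper":40},{"translation":[65,-180,-10],"roll":0,"gripper":40},{"translation":[65,-180,-10],"roll":0,"gripper":40},{"translation":[65,-180,-10],"roll":0,"gripper":40}]'
python3 -m creep '[{"translation":[0,0,0],"roll":0,"gripper":40},{"translation":[0,0,0],"roll":0,"gripper":40}]'
python3 - <<'E'
from h import *
import json
o=st();im,_=snap('wrist','w8.png')
json.dump({k:np.array(v).tolist() for k,v in o.items()},open('w8.json','w'))
print([(np.round(d['bbox']),round(d['p'],2)) for t in('slide_knob','dispenser') for d in viewer.recognise('wrist',t)[:3]])
cv2.imwrite('pics/w8b.png',cv2.resize(im[60:270,110:390],(800,600),interpolation=cv2.INTER_CUBIC))
E
```

```text
time: 16.98
position: [0.4883, -0.0087, 0.2182]
tool_rot: [-0.056, 0.998, 0.0, -0.002]
ft_force: [0.2, 1.5, 0.1]
grip_width: 0.0536
grip_force: 0.0
time: 17.4
position: [0.4447, -0.1954, 0.2284]
tool_rot: [-0.055, 0.998, 0.0, -0.001]
ft_force: [1.0, 0.8, -0.2]
grip_width: 0.0407
grip_force: 0.0
time: 17.57
position: [0.4452, -0.193, 0.2283]
tool_rot: [-0.055, 0.998, 0.001, -0.001]
ft_force: [-0.6, 0.0, 0.4]
grip_width: 0.0403
grip_force: 0.0
17.57 [ 0.4452 -0.193   0.2283] rot [[-0.994, -0.109, -0.002], [-0.109, 0.994, 0.002], [0.002, 0.002, -1.0]] F [-0.6  0.   0.4] w 0.0403 gf 0.0
[(array([185., 180.,  48.,  66.]), 0.57), (array([473., 227.,  12.,  11.]), 0.22), (array([155., 136., 106., 171.]), 0.57)]
```

View pics/w8b.png

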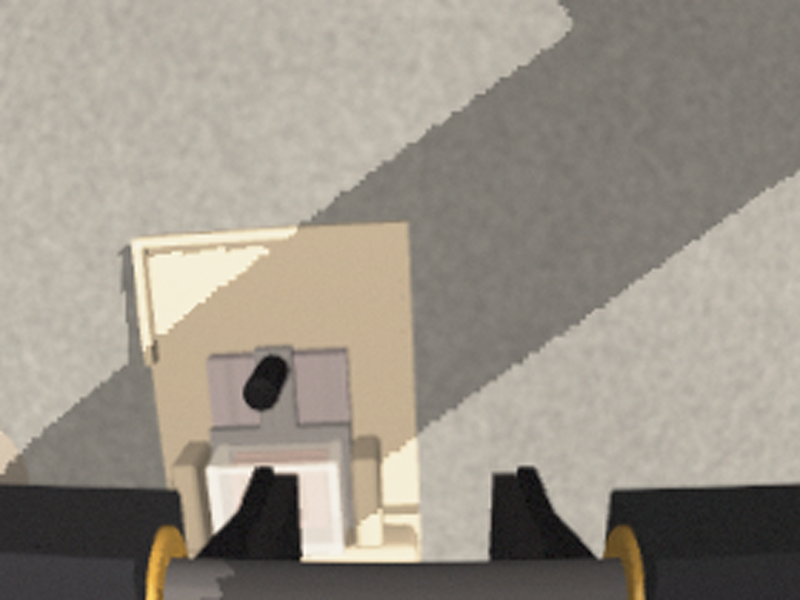

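```bash
cat > d.py <<'E'
from h import *
import json
o=json.load(open('w8.json'));f=lambda u,v,z:atz('wrist',u/2.857+110,v/2.857+60,z,o)
a,b=f(133,240,.014),f(408,222,.014);d=a-b;print('tray front',a,b,np.linalg.norm(d[:2]),'yaw',np.degrees(np.arctan2(-d[0],d[1]))% 180-180)
a2,b2=f(208,356,.0235),f(347,348,.0235);d=a2-b2;print('slide front',a2,b2,np.linalg.norm(d[:2]),np.degrees(np.arctan2(-d[0],d[1])))
print('knob',f(262,390,.062),f(275,362,.0235))
E
python3 d.py
```

```text
tray front [ 0.42017508 -0.3088166   0.014     ] [ 0.40156033 -0.19114594  0.014     ] 0.11913392183662694 yaw -171.0106626930459
slide front [ 0.46596179 -0.27006689  0.0235    ] [ 0.45618408 -0.21095757  0.0235    ] 0.05991256625863498 -170.60734167092386
knob [ 0.46660697 -0.24070555  0.062     ] [ 0.46552724 -0.24088999  0.0235    ]
```

```bash
python3 - <<'E'
from h import *
o=st();go(o,.4662,-.2407,.05,99.1)
E
python3 -m creep '[{"translation":[-15,-50,80],"roll":-2.5,"gripper":40},{"translation":[-15,-50,80],"roll":-2.5,"gripper":40},{"translation":[-15,-50,80],"roll":-2.5,"gripper":40},{"translation":[-15,-50,80],"roll":-2.5,"gripper":40}]'
python3 - <<'E'
from h import *
o=st();go(o,.4662,-.2407,.049,99.1)
E
```

```text
17.72 [ 0.4458 -0.1907  0.2287] rot [[-0.993, -0.114, -0.002], [-0.114, 0.993, 0.002], [0.002, 0.002, -1.0]] F [-0.3  0.3 -0.7] w 0.0402 gf 0.0
shift [-14.9 -52.4 178.5] roll -2.6
time: 18.05
position: [0.4663, -0.2391, 0.1467]
tool_rot: [-0.079, 0.997, 0.002, -0.002]
ft_force: [-0.6, 0.0, -0.1]
grip_width: 0.0399
grip_force: 0.0
18.05 [ 0.4663 -0.2391  0.1467] rot [[-0.988, -0.157, -0.005], [-0.157, 0.988, 0.004], [0.004, 0.005, -1.0]] F [-0.6  0.  -0.1] w 0.0399 gf 0.0
shift [-0.  -2.1 97.6] roll -0.1
```

```bash
python3 -m creep '[{"translation":[0,-2,40],"roll":0,"gripper":40},{"translation":[0,-2,75],"roll":0,"gripper":40},{"translation":[0,-2,97],"roll":0,"gripper":40},{"translation":[0,-2,97],"roll":0,"gripper":40},{"translation":[0,-2,97],"roll":0,"gripper":40}]'
python3 -m creep '[{"translation":[0,0,0],"roll":0,"gripper":5},{"translation":[0,0,0],"roll":0,"gripper":5},{"translation":[0,0,0],"roll":0,"gripper":5},{"translation":[0,0,0],"roll":0,"gripper":5},{"translation":[0,0,0],"roll":0,"gripper":5}]' 45
python3 -m creep '[{"translation":[18,0,0],"roll":0,"gripper":5},{"translation":[36,0,0],"roll":0,"gripper":5},{"translation":[54,0,0],"roll":0,"gripper":5},{"translation":[72,0,0],"roll":0,"gripper":5},{"translation":[86,0,0],"roll":0,"gripper":5}]'
python3 -m creep '[{"translation":[4,0,0],"roll":0,"gripper":5},{"translation":[4,0,0],"roll":0,"gripper":5},{"translation":[4,0,0],"roll":0,"gripper":5}]'
```

```text
time: 18.47
position: [0.467, -0.2407, 0.053]
tool_rot: [-0.079, 0.997, 0.001, -0.001]
ft_force: [0.4, -0.3, 0.2]
grip_width: 0.0394
grip_force: 0.0
time: 18.88
position: [0.4677, -0.2426, 0.0536]
tool_rot: [-0.078, 0.997, -0.001, 0.001]
ft_force: [0.3, 0.3, -0.0]
grip_width: 0.0145
grip_force: 0.0
time: 19.3
position: [0.3843, -0.2554, 0.0535]
tool_rot: [-0.077, 0.997, -0.001, 0.003]
ft_force: [12.7, 10.1, 1.7]
grip_width: 0.0127
grip_force: 45.0
time: 19.55
position: [0.3823, -0.2558, 0.0535]
tool_rot: [-0.076, 0.997, -0.001, 0.004]
ft_force: [17.7, 12.8, 2.6]
grip_width: 0.0127
grip_force: 45.0
```

```bash
python3 -m creep '[{"translation":[0,0,0],"roll":0,"gripper":70},{"translation":[0,0,0],"roll":0,"gripper":70},{"translation":[0,0,0],"roll":0,"gripper":70},{"translation":[0,0,0],"roll":0,"gripper":70},{"translation":[0,0,0],"roll":0,"gripper":70}]' 20
python3 -m creep '[{"translation":[0,0,-40],"roll":0,"gripper":62},{"translation":[0,0,-80],"roll":0,"gripper":62},{"translation":[0,0,-110],"roll":0,"gripper":62},{"translation":[0,0,-110],"roll":0,"gripper":62},{"translation":[0,0,-110],"roll":0,"gripper":62}]'
python3 -m creep '[{"translation":[-50,0,0],"roll":0,"gripper":62},{"translation":[-50,0,0],"roll":0,"gripper":62},{"translation":[-50,0,0],"roll":0,"gripper":62},{"translation":[-50,0,0],"roll":0,"gripper":62},{"translation":[-50,0,0],"roll":0,"gripper":62}]'
python3 - <<'E'
from h import *
o=st();im,_=snap('wrist','w9.png')
for c in cass(im,o,.012):print(*c);go(o,*(c[0]/1000),.03,99.1)
cv2.imwrite('pics/w9b.png',cv2.resize(im[60:270,110:390],(560,420),interpolation=cv2.INTER_CUBIC))
E
```

```text
time: 19.97
position: [0.3781, -0.2566, 0.0526]
tool_rot: [-0.078, 0.997, 0.0, -0.0]
ft_force: [-0.9, 0.3, -0.8]
grip_width: 0.0383
grip_force: 0.0
time: 20.38
position: [0.3789, -0.2573, 0.1641]
tool_rot: [-0.078, 0.997, -0.002, 0.001]
ft_force: [-0.5, -0.1, -0.4]
grip_width: 0.061
grip_force: 0.0
time: 20.8
position: [0.4261, -0.2476, 0.1614]
tool_rot: [-0.078, 0.997, 0.001, -0.001]
ft_force: [0.2, -0.2, -0.1]
grip_width: 0.0622
grip_force: 0.0
20.8 [ 0.4261 -0.2476  0.1614] rot [[-0.988, -0.156, -0.003], [-0.156, 0.988, 0.003], [0.003, 0.003, -1.0]] F [ 0.2 -0.2 -0.1] w 0.0622 gf 0.0
[ 444.3 -245.6] [30.3 40.8] 98.9 [246. 203.]
shift [-18.6  -1.2 131.3] roll -0.1
```

View pics/w9b.png

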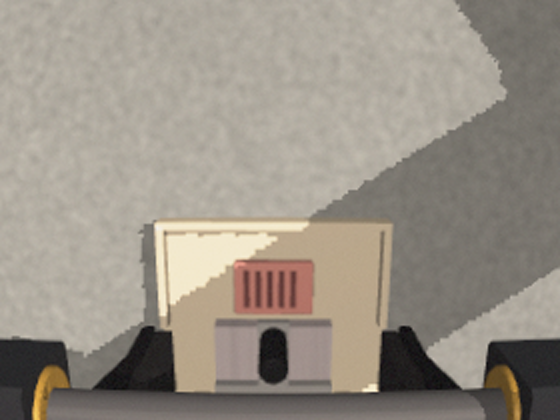

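The dropped cassette lies flat in the tray at crop (274,287), with the slide back home. I'll grasp it across its long side.

```bash
python3 -m creep '[{"translation":[-19,-1,40],"roll":0,"gripper":62},{"translation":[-19,-1,80],"roll":0,"gripper":62},{"translation":[-19,-1,110],"roll":0,"gripper":62},{"translation":[-19,-1,128],"roll":0,"gripper":62},{"translation":[-19,-1,134],"roll":0,"gripper":62}]'
python3 -m creep '[{"translation":[0,0,0],"roll":0,"gripper":62},{"translation":[0,0,1],"roll":0,"gripper":30},{"translation":[0,0,1],"roll":0,"gripper":30},{"translation":[0,0,1],"roll":0,"gripper":30},{"translation":[0,0,1],"roll":0,"gripper":30}]' 20
python3 -m creep '[{"translation":[0,0,0],"roll":0,"gripper":30},{"translation":[0,0,-40],"roll":0,"gripper":30},{"translation":[0,0,-80],"roll":0,"gripper":30},{"translation":[0,0,-110],"roll":0,"gripper":30},{"translation":[0,0,-110],"roll":0,"gripper":30}]'
python3 - <<'E'
from h import *
o=st();go(o,.572,.1834,.17,96.6)
E
```

```text
time: 21.27
position: [0.444, -0.2451, 0.0255]
tool_rot: [-0.078, 0.997, 0.003, -0.003]
ft_force: [-0.2, 0.1, -0.3]
grip_width: 0.062
grip_force: 0.0
time: 21.68
position: [0.4473, -0.2471, 0.0288]
tool_rot: [-0.078, 0.997, -0.001, 0.001]
ft_force: [0.2, 0.3, -0.8]
grip_width: 0.0427
grip_force: 0.1
time: 22.1
position: [0.4497, -0.2489, 0.1431]
tool_rot: [-0.079, 0.997, -0.004, 0.004]
ft_force: [-0.7, 0.4, -0.3]
grip_width: 0.0401
grip_force: 20.0
22.1 [ 0.4497 -0.2489  0.1431] rot [[-0.988, -0.157, 0.009], [-0.157, 0.988, -0.008], [-0.008, -0.009, -1.0]] F [-0.7  0.4 -0.3] w 0.0401 gf 20.0
shift [-188.8  407.5  -29.2] roll 2.4
```

```bash
python3 -m creep '[{"translation":[-51,159,0],"roll":0,"gripper":30},{"translation":[-51,159,0],"roll":0,"gripper":30},{"translation":[-51,159,0],"roll":0,"gripper":30},{"translation":[-51,159,0],"roll":0,"gripper":30},{"translation":[-51,159,0],"roll":0,"gripper":30}]'
python3 -m creep '[{"translation":[-51,159,0],"roll":0,"gripper":30},{"translation":[-51,159,0],"roll":0,"gripper":30},{"translation":[-51,159,0],"roll":0,"gripper":30},{"translation":[-51,159,0],"roll":0,"gripper":30},{"translation":[-51,159,0],"roll":0,"gripper":30}]'
python3 -m creep '[{"translation":[-51,159,0],"roll":2.4,"gripper":30},{"translation":[-51,159,0],"roll":2.4,"gripper":30},{"translation":[-51,159,0],"roll":2.4,"gripper":30},{"translation":[-51,159,0],"roll":2.4,"gripper":30},{"translation":[-51,159,0],"roll":2.4,"gripper":30}]'
python3 -m creep '[{"translation":[0,0,20],"roll":0,"gripper":30},{"translation":[0,0,40],"roll":0,"gripper":30},{"translation":[0,0,40],"roll":0,"gripper":30},{"translation":[0,0,40],"roll":0,"gripper":30}]'
python3 - <<'E'
from h import *
o=st();go(o,.5264,.2465,.0498,96.6)
E
```

```text
time: 22.52
position: [0.4705, -0.0745, 0.1374]
tool_rot: [-0.082, 0.997, 0.002, -0.001]
ft_force: [-0.1, 0.2, -0.1]
grip_width: 0.0403
grip_force: 20.0
time: 22.93
position: [0.4981, 0.0895, 0.1377]
tool_rot: [-0.082, 0.997, 0.001, 0.001]
ft_force: [0.3, -0.8, 0.2]
grip_width: 0.04
grip_force: 20.0
time: 23.35
position: [0.525, 0.2546, 0.1379]
tool_rot: [-0.06, 0.998, 0.002, 0.003]
ft_force: [0.5, -0.6, -0.4]
grip_width: 0.0402
grip_force: 20.0
time: 23.68
position: [0.5224, 0.2473, 0.0966]
tool_rot: [-0.057, 0.998, -0.0, -0.002]
ft_force: [-0.1, 0.1, -0.1]
grip_width: 0.0401
grip_force: 20.0
23.68 [0.5224 0.2473 0.0966] rot [[-0.993, -0.114, -0.003], [-0.114, 0.993, -0.001], [0.003, -0.001, -1.0]] F [-0.1  0.1 -0.1] w 0.0401 gf 20.0
shift [-4.1 -1.3 46.8] roll -0.0
```

```bash
python3 -m creep '[{"translation":[-4,-1,25],"roll":0,"gripper":30},{"translation":[-4,-1,40],"roll":0,"gripper":30},{"translation":[-4,-1,47],"roll":0,"gripper":30},{"translation":[-4,-1,47],"roll":0,"gripper":30}]'
python3 -m creep '[{"translation":[0,0,0],"roll":0,"gripper":52},{"translation":[0,0,0],"roll":0,"gripper":52},{"translation":[0,0,0],"roll":0,"gripper":52},{"translation":[0,0,-20],"roll":0,"gripper":52},{"translation":[0,0,-60],"roll":0,"gripper":52}]'
python3 -m creep '[{"translation":[0,0,-100],"roll":0,"gripper":52},{"translation":[0,0,-100],"roll":0,"gripper":52},{"translation":[0,0,-100],"roll":0,"gripper":52},{"translation":[0,0,-100],"roll":0,"gripper":52}]'
python3 - <<'E'
from h import *
o=st();im,_=snap('wrist','w10.png')
for c in cass(im,o,.033):print('bin z',*c)
go(o,.4662,-.2415,.15,99.1)
E
```

```text
time: 24.02
position: [0.5273, 0.2472, 0.0502]
tool_rot: [-0.057, 0.998, -0.0, -0.001]
ft_force: [0.2, -1.0, 0.1]
grip_width: 0.0406
grip_force: 20.0
time: 24.43
position: [0.5244, 0.2471, 0.1079]
tool_rot: [-0.057, 0.998, -0.001, -0.004]
ft_force: [0.3, 1.4, -0.2]
grip_width: 0.0516
grip_force: 0.0
time: 24.77
position: [0.5306, 0.249, 0.2171]
tool_rot: [-0.058, 0.998, 0.001, 0.006]
ft_force: [0.6, 0.2, 0.4]
grip_width: 0.0518
grip_force: 0.0
24.77 [0.5306 0.249  0.2171] rot [[-0.993, -0.115, 0.012], [-0.115, 0.993, 0.003], [-0.013, 0.002, -1.0]] F [0.6 0.2 0.4] w 0.0518 gf 0.0
bin z [493.2 171.3] [27.1 41.4] 95.0 [182. 136.]
bin z [531.3 179.7] [28. 42.] 96.2 [187. 170.]
bin z [525.7 247.5] [28.7 41.6] 96.6 [247. 172.]
shift [ 121.3 -480.    64.7] roll -2.5
```

Three are flat in the bin. Back to the knob for pull 2.

```bash
python3 -m creep '[{"translation":[40,-160,0],"roll":0,"gripper":40},{"translation":[40,-160,0],"roll":0,"gripper":40},{"translation":[40,-160,0],"roll":0,"gripper":40},{"translation":[40,-160,0],"roll":0,"gripper":40},{"translation":[40,-160,0],"roll":0,"gripper":40}]'
python3 -m creep '[{"translation":[40,-160,0],"roll":0,"gripper":40},{"translation":[40,-160,0],"roll":0,"gripper":40},{"translation":[40,-160,0],"roll":0,"gripper":40},{"translation":[40,-160,0],"roll":0,"gripper":40},{"translation":[40,-160,0],"roll":0,"gripper":40}]'
python3 -m creep '[{"translation":[40,-160,60],"roll":-2.5,"gripper":40},{"translation":[40,-160,60],"roll":-2.5,"gripper":40},{"translation":[40,-160,60],"roll":-2.5,"gripper":40},{"translation":[40,-160,60],"roll":-2.5,"gripper":40},{"translation":[40,-160,60],"roll":-2.5,"gripper":40}]'
python3 -m creep '[{"translation":[0,0,0],"roll":0,"gripper":40},{"translation":[0,0,0],"roll":0,"gripper":40},{"translation":[0,0,0],"roll":0,"gripper":40}]'
python3 - <<'E'
from h import *
o=st();go(o,.4662,-.2415,.05,99.1)
E
```

```text
time: 25.23
position: [0.5039, 0.0787, 0.209]
tool_rot: [-0.055, 0.999, -0.001, -0.003]
ft_force: [0.1, 0.8, -0.1]
grip_width: 0.0405
grip_force: 0.0
time: 25.65
position: [0.4842, -0.085, 0.2095]
tool_rot: [-0.054, 0.999, -0.001, -0.001]
ft_force: [0.4, 0.7, 0.5]
grip_width: 0.0405
grip_force: 0.0
time: 26.07
position: [0.4624, -0.2468, 0.1477]
tool_rot: [-0.077, 0.997, 0.0, -0.001]
ft_force: [0.5, 0.6, 0.4]
grip_width: 0.0401
grip_force: 0.0
time: 26.32
position: [0.4629, -0.2405, 0.1503]
tool_rot: [-0.08, 0.997, 0.001, -0.001]
ft_force: [-1.1, 0.4, -0.1]
grip_width: 0.0402
grip_force: 0.0
26.32 [ 0.4629 -0.2405  0.1503] rot [[-0.987, -0.159, -0.001], [-0.159, 0.987, 0.002], [0.001, 0.002, -1.0]] F [-1.1  0.4 -0.1] w 0.0402 gf 0.0
shift [ -3.2  -1.7 100.3] roll 0.1
```

```bash
python3 -m creep '[{"translation":[-3,-1,40],"roll":0,"gripper":40},{"translation":[-3,-1,75],"roll":0,"gripper":40},{"translation":[-3,-1,100],"roll":0,"gripper":40},{"translation":[-3,-1,100],"roll":0,"gripper":40},{"translation":[-3,-1,100],"roll":0,"gripper":20}]'
python3 -m creep '[{"translation":[0,0,0],"roll":0,"gripper":5},{"translation":[0,0,0],"roll":0,"gripper":5},{"translation":[0,0,0],"roll":0,"gripper":5},{"translation":[0,0,0],"roll":0,"gripper":5},{"translation":[0,0,0],"roll":0,"gripper":5}]' 45
python3 -m creep '[{"translation":[18,0,0],"roll":0,"gripper":5},{"translation":[36,0,0],"roll":0,"gripper":5},{"translation":[54,0,0],"roll":0,"gripper":5},{"translation":[72,0,0],"roll":0,"gripper":5},{"translation":[86,0,0],"roll":0,"gripper":5}]'
python3 -m creep '[{"translation":[5,0,0],"roll":0,"gripper":5},{"translation":[5,0,0],"roll":0,"gripper":5},{"translation":[5,0,0],"roll":0,"gripper":5}]'
python3 -m creep '[{"translation":[0,0,0],"roll":0,"gripper":70},{"translation":[0,0,0],"roll":0,"gripper":70},{"translation":[0,0,0],"roll":0,"gripper":70},{"translation":[0,0,0],"roll":0,"gripper":70},{"translation":[0,0,0],"roll":0,"gripper":70}]' 20
python3 -m creep '[{"translation":[0,0,-40],"roll":0,"gripper":62},{"translation":[0,0,-80],"roll":0,"gripper":62},{"translation":[0,0,-110],"roll":0,"gripper":62},{"translation":[0,0,-110],"roll":0,"gripper":62},{"translation":[0,0,-110],"roll":0,"gripper":62}]'
python3 -m creep '[{"translation":[-50,0,0],"roll":0,"gripper":62},{"translation":[-50,0,0],"roll":0,"gripper":62},{"translation":[-50,0,0],"roll":0,"gripper":62},{"translation":[-50,0,0],"roll":0,"gripper":62},{"translation":[-50,0,0],"roll":0,"gripper":62}]'
python3 - <<'E'
from h import *
o=st();im,_=snap('wrist','w11.png')
for c in cass(im,o,.012):print(*c);go(o,*(c[0]/1000),.027,c[2])
E
```

```text
time: 26.73
position: [0.4661, -0.2409, 0.0502]
tool_rot: [-0.08, 0.997, 0.001, -0.001]
ft_force: [0.0, -0.5, 1.3]
grip_width: 0.0378
grip_force: 0.0
time: 27.15
position: [0.4669, -0.2426, 0.052]
tool_rot: [-0.079, 0.997, 0.0, 0.001]
ft_force: [1.1, 4.9, 6.5]
grip_width: 0.0127
grip_force: 45.0
time: 27.57
position: [0.3829, -0.2557, 0.052]
tool_rot: [-0.078, 0.997, -0.0, 0.002]
ft_force: [12.7, 11.8, 6.5]
grip_width: 0.0126
grip_force: 45.0
time: 27.82
position: [0.3813, -0.256, 0.052]
tool_rot: [-0.076, 0.997, -0.001, 0.005]
ft_force: [24.4, 18.9, 3.6]
grip_width: 0.0129
grip_force: 45.0
time: 28.23
position: [0.3763, -0.2579, 0.0507]
tool_rot: [-0.079, 0.997, -0.0, 0.0]
ft_force: [0.4, -0.0, 0.4]
grip_width: 0.0388
grip_force: 0.0
time: 28.65
position: [0.377, -0.2586, 0.1621]
tool_rot: [-0.079, 0.997, -0.002, 0.001]
ft_force: [0.1, 0.5, -0.6]
grip_width: 0.0613
grip_force: 0.0
time: 29.07
position: [0.4242, -0.2487, 0.1594]
tool_rot: [-0.079, 0.997, 0.001, -0.001]
ft_force: [1.4, 0.0, 0.8]
grip_width: 0.062
grip_force: 0.0
29.07 [ 0.4242 -0.2487  0.1594] rot [[-0.987, -0.158, -0.003], [-0.158, 0.987, 0.003], [0.003, 0.003, -1.0]] F [1.4 0.  0.8] w 0.062 gf 0.0
[ 444.4 -246.4] [29.2 40.6] 99.0 [246. 206.]
shift [-20.6  -1.3 132.3] roll 0.1
```

```bash
python3 -m creep '[{"translation":[-21,-1,40],"roll":0,"gripper":62},{"translation":[-21,-1,80],"roll":0,"gripper":62},{"translation":[-21,-1,110],"roll":0,"gripper":62},{"translation":[-21,-1,126],"roll":0,"gripper":62},{"translation":[-21,-1,132],"roll":0,"gripper":62}]'
python3 -m creep '[{"translation":[0,0,0],"roll":0,"gripper":62},{"translation":[0,0,1],"roll":0,"gripper":30},{"translation":[0,0,1],"roll":0,"gripper":30},{"translation":[0,0,1],"roll":0,"gripper":30},{"translation":[0,0,1],"roll":0,"gripper":30}]' 20
python3 -m creep '[{"translation":[0,0,0],"roll":0,"gripper":30},{"translation":[0,0,0],"roll":0,"gripper":30},{"translation":[0,0,-40],"roll":0,"gripper":30},{"translation":[0,0,-80],"roll":0,"gripper":30},{"translation":[0,0,-110],"roll":0,"gripper":30}]'
python3 - <<'E'
from h import *
o=st();go(o,.4887,.2421,.137,96.6)
E
```

```text
time: 29.53
position: [0.4442, -0.2459, 0.0256]
tool_rot: [-0.079, 0.997, 0.003, -0.003]
ft_force: [0.2, 0.2, 0.7]
grip_width: 0.0618
grip_force: 0.0
time: 29.95
position: [0.4473, -0.2478, 0.0288]
tool_rot: [-0.079, 0.997, -0.001, 0.001]
ft_force: [-0.3, 0.2, -0.4]
grip_width: 0.0433
grip_force: 0.0
time: 30.37
position: [0.4468, -0.2473, 0.139]
tool_rot: [-0.079, 0.997, 0.0, -0.0]
ft_force: [0.5, 0.2, -0.5]
grip_width: 0.0401
grip_force: 20.0
30.37 [ 0.4468 -0.2473  0.139 ] rot [[-0.987, -0.158, -0.0], [-0.158, 0.987, 0.0], [0.0, 0.0, -1.0]] F [ 0.5  0.2 -0.5] w 0.0401 gf 20.0
shift [-118.7  476.6    2.1] roll 2.5
```

```bash
python3 -m creep '[{"translation":[-40,159,0],"roll":0,"gripper":30},{"translation":[-40,159,0],"roll":0,"gripper":30},{"translation":[-40,159,0],"roll":0,"gripper":30},{"translation":[-40,159,0],"roll":0,"gripper":30},{"translation":[-40,159,0],"roll":0,"gripper":30}]'
python3 -m creep '[{"translation":[-40,159,0],"roll":0,"gripper":30},{"translation":[-40,159,0],"roll":0,"gripper":30},{"translation":[-40,159,0],"roll":0,"gripper":30},{"translation":[-40,159,0],"roll":0,"gripper":30},{"translation":[-40,159,0],"roll":0,"gripper":30}]'
python3 -m creep '[{"translation":[-40,159,0],"roll":2.5,"gripper":30},{"translation":[-40,159,0],"roll":2.5,"gripper":30},{"translation":[-40,159,0],"roll":2.5,"gripper":30},{"translation":[-40,159,0],"roll":2.5,"gripper":30},{"translation":[-40,159,0],"roll":2.5,"gripper":30}]'
python3 -m creep '[{"translation":[0,0,20],"roll":0,"gripper":30},{"translation":[0,0,40],"roll":0,"gripper":30},{"translation":[0,0,40],"roll":0,"gripper":30},{"translation":[0,0,40],"roll":0,"gripper":30}]'
python3 - <<'E'
from h import *
o=st();go(o,.4887,.2421,.0498,96.6)
E
```

```text
time: 30.78
position: [0.4589, -0.0773, 0.1377]
tool_rot: [-0.082, 0.997, 0.002, -0.002]
ft_force: [-0.2, 0.2, -0.8]
grip_width: 0.0402
grip_force: 20.0
time: 31.2
position: [0.4752, 0.0849, 0.1378]
tool_rot: [-0.083, 0.997, 0.001, 0.0]
ft_force: [-0.0, -0.5, -0.3]
grip_width: 0.0403
grip_force: 20.0
time: 31.62
position: [0.4913, 0.2483, 0.1381]
tool_rot: [-0.06, 0.998, 0.002, 0.002]
ft_force: [-0.0, -0.2, 0.3]
grip_width: 0.0396
grip_force: 20.0
time: 31.95
position: [0.4893, 0.2416, 0.0969]
tool_rot: [-0.057, 0.998, -0.0, -0.001]
ft_force: [0.3, 0.1, 0.2]
grip_width: 0.0401
grip_force: 20.0
31.95 [0.4893 0.2416 0.0969] rot [[-0.993, -0.114, -0.003], [-0.114, 0.993, -0.001], [0.003, -0.001, -1.0]] F [0.3 0.1 0.2] w 0.0401 gf 20.0
shift [ 0.4  0.6 47.1] roll -0.0
```

```bash
python3 -m creep '[{"translation":[0,1,25],"roll":0,"gripper":30},{"translation":[0,1,40],"roll":0,"gripper":30},{"translation":[0,1,47],"roll":0,"gripper":30},{"translation":[0,1,47],"roll":0,"gripper":30}]'
python3 -m creep '[{"translation":[0,0,0],"roll":0,"gripper":52},{"translation":[0,0,0],"roll":0,"gripper":52},{"translation":[0,0,0],"roll":0,"gripper":52},{"translation":[0,0,-20],"roll":0,"gripper":52},{"translation":[0,0,-60],"roll":0,"gripper":52}]'
python3 -m creep '[{"translation":[0,0,-100],"roll":0,"gripper":52},{"translation":[0,0,-100],"roll":0,"gripper":52},{"translation":[0,0,-100],"roll":0,"gripper":52},{"translation":[0,0,-100],"roll":0,"gripper":52}]'
python3 - <<'E'
from h import *
o=st();im,_=snap('wrist','w12.png')
for c in cass(im,o,.033):print('bin z',*c)
go(o,.4629,-.2405,.15,99.1)
E
```

```text
time: 32.28
position: [0.4898, 0.2429, 0.0502]
tool_rot: [-0.057, 0.998, -0.0, -0.001]
ft_force: [-0.1, 0.9, -0.7]
grip_width: 0.0406
grip_force: 20.0
time: 32.7
position: [0.4871, 0.2428, 0.1083]
tool_rot: [-0.057, 0.998, -0.001, -0.004]
ft_force: [0.6, 0.6, 0.2]
grip_width: 0.0515
grip_force: 0.0
time: 33.03
position: [0.493, 0.2447, 0.2167]
tool_rot: [-0.058, 0.998, 0.001, 0.006]
ft_force: [1.7, 0.6, 0.9]
grip_width: 0.0518
grip_force: 0.0
33.03 [0.493  0.2447 0.2167] rot [[-0.993, -0.115, 0.012], [-0.115, 0.993, 0.003], [-0.013, 0.002, -1.0]] F [1.7 0.6 0.9] w 0.0518 gf 0.0
bin z [493.  171.4] [28.1 41.6] 95.6 [184. 169.]
bin z [487.9 243.6] [28.7 40.7] 96.6 [247. 172.]
bin z [531.6 179.8] [29.5 41.8] 96.5 [189. 202.]
bin z [524.9 247.3] [29.2 40.9] 96.6 [247. 203.]
shift [  86.6 -478.6   64.7] roll -2.5
```

Four are in. I'll pull a third time to see whether another cassette comes.

```bash
python3 -m creep '[{"translation":[29,-160,0],"roll":0,"gripper":40},{"translation":[29,-160,0],"roll":0,"gripper":40},{"translation":[29,-160,0],"roll":0,"gripper":40},{"translation":[29,-160,0],"roll":0,"gripper":40},{"translation":[29,-160,0],"roll":0,"gripper":40}]'
python3 -m creep '[{"translation":[29,-160,0],"roll":0,"gripper":40},{"translation":[29,-160,0],"roll":0,"gripper":40},{"translation":[29,-160,0],"roll":0,"gripper":40},{"translation":[29,-160,0],"roll":0,"gripper":40},{"translation":[29,-160,0],"roll":0,"gripper":40}]'
python3 -m creep '[{"translation":[29,-160,60],"roll":-2.5,"gripper":40},{"translation":[29,-160,60],"roll":-2.5,"gripper":40},{"translation":[29,-160,60],"roll":-2.5,"gripper":40},{"translation":[29,-160,60],"roll":-2.5,"gripper":40},{"translation":[29,-160,60],"roll":-2.5,"gripper":40}]'
python3 -m creep '[{"translation":[0,0,0],"roll":0,"gripper":40},{"translation":[0,0,0],"roll":0,"gripper":40},{"translation":[0,0,0],"roll":0,"gripper":40}]'
python3 - <<'E'
from h import *
o=st();go(o,.4662,-.2415,.05,99.1)
E
```

```text
time: 33.5
position: [0.478, 0.0761, 0.2091]
tool_rot: [-0.055, 0.999, -0.001, -0.002]
ft_force: [1.1, 0.1, -0.3]
grip_width: 0.0403
grip_force: 0.0
time: 33.92
position: [0.4693, -0.0864, 0.2097]
tool_rot: [-0.054, 0.999, -0.001, -0.0]
ft_force: [-0.0, 0.7, -0.7]
grip_width: 0.0404
grip_force: 0.0
time: 34.33
position: [0.4582, -0.2477, 0.1477]
tool_rot: [-0.077, 0.997, -0.0, -0.001]
ft_force: [0.4, -0.9, 0.3]
grip_width: 0.0398
grip_force: 0.0
time: 34.58
position: [0.4581, -0.2409, 0.1503]
tool_rot: [-0.08, 0.997, 0.001, -0.001]
ft_force: [0.5, 0.6, 0.2]
grip_width: 0.04
grip_force: 0.0
34.58 [ 0.4581 -0.2409  0.1503] rot [[-0.987, -0.159, -0.001], [-0.159, 0.987, 0.002], [0.001, 0.002, -1.0]] F [0.5 0.6 0.2] w 0.04 gf 0.0
shift [ -8.   -2.1 100.3] roll 0.1
```

```bash
python3 -m creep '[{"translation":[-8,-1,40],"roll":0,"gripper":40},{"translation":[-8,-1,75],"roll":0,"gripper":40},{"translation":[-8,-1,100],"roll":0,"gripper":40},{"translation":[-8,-1,100],"roll":0,"gripper":40},{"translation":[-8,-1,100],"roll":0,"gripper":20}]'
python3 -m creep '[{"translation":[0,0,0],"roll":0,"gripper":5},{"translation":[0,0,0],"roll":0,"gripper":5},{"translation":[0,0,0],"roll":0,"gripper":5},{"translation":[0,0,0],"roll":0,"gripper":5},{"translation":[0,0,0],"roll":0,"gripper":5}]' 45
python3 -m creep '[{"translation":[18,0,0],"roll":0,"gripper":5},{"translation":[36,0,0],"roll":0,"gripper":5},{"translation":[54,0,0],"roll":0,"gripper":5},{"translation":[72,0,0],"roll":0,"gripper":5},{"translation":[86,0,0],"roll":0,"gripper":5}]'
python3 -m creep '[{"translation":[5,0,0],"roll":0,"gripper":5},{"translation":[5,0,0],"roll":0,"gripper":5},{"translation":[5,0,0],"roll":0,"gripper":5}]'
python3 -m creep '[{"translation":[0,0,0],"roll":0,"gripper":70},{"translation":[0,0,0],"roll":0,"gripper":70},{"translation":[0,0,0],"roll":0,"gripper":70},{"translation":[0,0,0],"roll":0,"gripper":70},{"translation":[0,0,0],"roll":0,"gripper":70}]' 20
python3 -m creep '[{"translation":[0,0,-40],"roll":0,"gripper":62},{"translation":[0,0,-80],"roll":0,"gripper":62},{"translation":[0,0,-110],"roll":0,"gripper":62},{"translation":[0,0,-110],"roll":0,"gripper":62},{"translation":[0,0,-110],"roll":0,"gripper":62}]'
python3 -m creep '[{"translation":[-50,0,0],"roll":0,"gripper":62},{"translation":[-50,0,0],"roll":0,"gripper":62},{"translation":[-50,0,0],"roll":0,"gripper":62},{"translation":[-50,0,0],"roll":0,"gripper":62},{"translation":[-50,0,0],"roll":0,"gripper":62}]'
python3 - <<'E'
from h import *
o=st();im,_=snap('wrist','w13.png')
for c in cass(im,o,.012):print(*c);go(o,*(c[0]/1000),.027,c[2])
E
```

```text
time: 35.0
position: [0.4661, -0.2406, 0.0503]
tool_rot: [-0.08, 0.997, 0.001, -0.001]
ft_force: [-0.5, -0.0, -0.2]
grip_width: 0.0377
grip_force: 0.0
time: 35.42
position: [0.4671, -0.2425, 0.052]
tool_rot: [-0.079, 0.997, -0.0, 0.001]
ft_force: [0.6, 3.6, 7.2]
grip_width: 0.0129
grip_force: 45.0
time: 35.83
position: [0.3831, -0.2556, 0.052]
tool_rot: [-0.078, 0.997, -0.0, 0.003]
ft_force: [12.2, 11.6, 6.9]
grip_width: 0.0128
grip_force: 45.0
time: 36.08
position: [0.3815, -0.256, 0.052]
tool_rot: [-0.076, 0.997, -0.001, 0.005]
ft_force: [23.9, 17.9, 5.8]
grip_width: 0.0127
grip_force: 45.0
time: 36.5
position: [0.3764, -0.2577, 0.0507]
tool_rot: [-0.079, 0.997, -0.0, 0.0]
ft_force: [0.1, -0.3, 0.0]
grip_width: 0.0385
grip_force: 0.0
time: 36.92
position: [0.3771, -0.2584, 0.1621]
tool_rot: [-0.079, 0.997, -0.002, 0.001]
ft_force: [-0.2, -0.7, -0.2]
grip_width: 0.0611
grip_force: 0.0
time: 37.33
position: [0.4244, -0.2485, 0.1594]
tool_rot: [-0.079, 0.997, 0.001, -0.001]
ft_force: [-0.7, -0.2, 0.5]
grip_width: 0.0623
grip_force: 0.0
37.33 [ 0.4244 -0.2485  0.1594] rot [[-0.987, -0.158, -0.003], [-0.158, 0.987, 0.002], [0.003, 0.003, -1.0]] F [-0.7 -0.2  0.5] w 0.0623 gf 0.0
[ 444.5 -245.7] [29.2 41.4] 99.0 [247. 205.]
shift [-20.6  -0.8 132.4] roll 0.1
```

A third one dropped. I'll grasp it the same way.

```bash
python3 -m creep '[{"translation":[-21,-1,40],"roll":0,"gripper":62},{"translation":[-21,-1,80],"roll":0,"gripper":62},{"translation":[-21,-1,110],"roll":0,"gripper":62},{"translation":[-21,-1,126],"roll":0,"gripper":62},{"translation":[-21,-1,132],"roll":0,"gripper":62}]'
python3 -m creep '[{"translation":[0,0,0],"roll":0,"gripper":62},{"translation":[0,0,1],"roll":0,"gripper":30},{"translation":[0,0,1],"roll":0,"gripper":30},{"translation":[0,0,1],"roll":0,"gripper":30},{"translation":[0,0,1],"roll":0,"gripper":30}]' 20
python3 -m creep '[{"translation":[0,0,0],"roll":0,"gripper":30},{"translation":[0,0,0],"roll":0,"gripper":30},{"translation":[0,0,-40],"roll":0,"gripper":30},{"translation":[0,0,-80],"roll":0,"gripper":30},{"translation":[0,0,-110],"roll":0,"gripper":30}]'
python3 - <<'E'
from h import *
o=st();go(o,.572,.1834,.137,96.6)
E
```

```text
time: 37.8
position: [0.4443, -0.2457, 0.0256]
tool_rot: [-0.079, 0.997, 0.003, -0.003]
ft_force: [-0.1, -0.2, 0.4]
grip_width: 0.062
grip_force: 0.0
time: 38.22
position: [0.4475, -0.2475, 0.0288]
tool_rot: [-0.079, 0.997, -0.001, 0.001]
ft_force: [-0.4, 0.3, -0.5]
grip_width: 0.0431
grip_force: 0.1
time: 38.63
position: [0.447, -0.247, 0.139]
tool_rot: [-0.079, 0.997, 0.0, -0.0]
ft_force: [0.2, -0.5, 0.3]
grip_width: 0.0403
grip_force: 20.0
38.63 [ 0.447 -0.247  0.139] rot [[-0.987, -0.158, -0.0], [-0.158, 0.987, 0.0], [0.0, 0.0, -1.0]] F [ 0.2 -0.5  0.3] w 0.0403 gf 20.0
shift [-191.4  405.2    2.1] roll 2.5
```

```bash
python3 -m creep '[{"translation":[-64,135,0],"roll":0,"gripper":30},{"translation":[-64,135,0],"roll":0,"gripper":30},{"translation":[-64,135,0],"roll":0,"gripper":30},{"translation":[-64,135,0],"roll":0,"gripper":30},{"translation":[-64,135,0],"roll":0,"gripper":30}]'
python3 -m creep '[{"translation":[-64,135,0],"roll":0,"gripper":30},{"translation":[-64,135,0],"roll":0,"gripper":30},{"translation":[-64,135,0],"roll":0,"gripper":30},{"translation":[-64,135,0],"roll":0,"gripper":30},{"translation":[-64,135,0],"roll":0,"gripper":30}]'
python3 -m creep '[{"translation":[-64,135,0],"roll":2.5,"gripper":30},{"translation":[-64,135,0],"roll":2.5,"gripper":30},{"translation":[-64,135,0],"roll":2.5,"gripper":30},{"translation":[-64,135,0],"roll":2.5,"gripper":30},{"translation":[-64,135,0],"roll":2.5,"gripper":30}]'
python3 -m creep '[{"translation":[0,0,20],"roll":0,"gripper":30},{"translation":[0,0,40],"roll":0,"gripper":30},{"translation":[0,0,40],"roll":0,"gripper":30},{"translation":[0,0,40],"roll":0,"gripper":30}]'
python3 - <<'E'
from h import *
o=st();go(o,.572,.1834,.0498,96.6)
E
```

```text
time: 39.05
position: [0.4887, -0.099, 0.1378]
tool_rot: [-0.082, 0.997, 0.001, -0.0]
ft_force: [-0.4, -0.7, 0.3]
grip_width: 0.0402
grip_force: 20.0
time: 39.47
position: [0.5318, 0.0434, 0.1378]
tool_rot: [-0.082, 0.997, 0.0, 0.001]
ft_force: [0.1, 0.1, -0.0]
grip_width: 0.0404
grip_force: 20.0
time: 39.88
position: [0.5743, 0.1866, 0.1378]
tool_rot: [-0.059, 0.998, 0.001, 0.002]
ft_force: [0.1, -0.7, -0.3]
grip_width: 0.0404
grip_force: 20.0
time: 40.22
position: [0.5715, 0.1815, 0.0966]
tool_rot: [-0.057, 0.998, -0.0, -0.002]
ft_force: [-0.2, -0.7, 0.1]
grip_width: 0.0406
grip_force: 20.0
40.22 [0.5715 0.1815 0.0966] rot [[-0.994, -0.113, -0.004], [-0.113, 0.994, -0.001], [0.004, -0.0, -1.0]] F [-0.2 -0.7  0.1] w 0.0406 gf 20.0
shift [-0.9  1.8 46.8] roll -0.1
```

```bash
python3 -m creep '[{"translation":[-1,2,25],"roll":0,"gripper":30},{"translation":[-1,2,40],"roll":0,"gripper":30},{"translation":[-1,2,47],"roll":0,"gripper":30},{"translation":[-1,2,47],"roll":0,"gripper":30}]'
python3 -m creep '[{"translation":[0,0,0],"roll":0,"gripper":52},{"translation":[0,0,0],"roll":0,"gripper":52},{"translation":[0,0,0],"roll":0,"gripper":52},{"translation":[0,0,-20],"roll":0,"gripper":52},{"translation":[0,0,-60],"roll":0,"gripper":52}]'
python3 -m creep '[{"translation":[0,0,-120],"roll":0,"gripper":52},{"translation":[0,0,-120],"roll":0,"gripper":52},{"translation":[0,0,-120],"roll":0,"gripper":52},{"translation":[0,0,-120],"roll":0,"gripper":52},{"translation":[0,0,-120],"roll":0,"gripper":52}]'
python3 - <<'E'
from h import *
o=st();im,_=snap('wrist','w14.png')
for c in cass(im,o,.033):print('bin z',*c)
go(o,.655,.224,.33,96.6)
E
```

```text
time: 40.55
position: [0.5731, 0.1844, 0.0502]
tool_rot: [-0.057, 0.998, -0.0, -0.001]
ft_force: [-0.3, 0.1, -0.6]
grip_width: 0.0403
grip_force: 20.0
time: 40.97
position: [0.5701, 0.1848, 0.1077]
tool_rot: [-0.057, 0.998, -0.0, -0.005]
ft_force: [0.4, 0.8, 0.5]
grip_width: 0.0517
grip_force: 0.0
time: 41.38
position: [0.575, 0.1857, 0.2346]
tool_rot: [-0.058, 0.998, 0.0, 0.004]
ft_force: [-1.9, -0.3, -0.4]
grip_width: 0.0516
grip_force: 0.0
41.38 [0.575  0.1857 0.2346] rot [[-0.993, -0.115, 0.008], [-0.115, 0.993, 0.001], [-0.008, 0.0, -1.0]] F [-1.9 -0.3 -0.4] w 0.0516 gf 0.0
bin z [493.7 170.8] [27.8 41. ] 96.2 [243. 103.]
bin z [489.  242.9] [28.5 41.6] 96.5 [305. 107.]
bin z [532.4 179.3] [28.1 40.7] 96.6 [246. 137.]
bin z [526.1 247. ] [28.4 41.8] 97.6 [305. 139.]
bin z [571.8 184.4] [27.8 40.5] 96.6 [247. 170.]
shift [-84.6  28.9 -94.8] roll 0.0
```

View pics/w14.png

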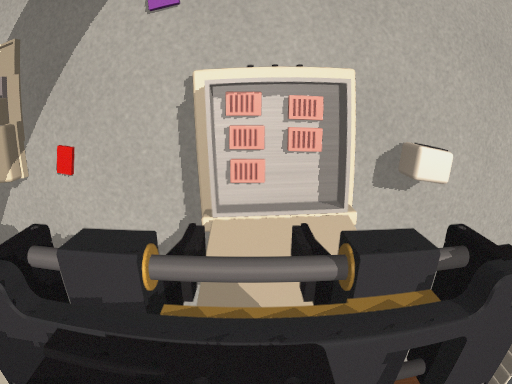

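All five cassettes lie flat and separate at (243,103), (305,107), (246,137), (305,139) and (247,170), and five is the maximum possible. Now I'll go to the handle to close.

```bash
python3 -m creep '[{"translation":[0,0,-100],"roll":0,"gripper":30},{"translation":[0,0,-100],"roll":30,"gripper":30},{"translation":[0,0,-100],"roll":30,"gripper":30},{"translation":[0,0,-100],"roll":30,"gripper":30},{"translation":[0,0,-100],"roll":30,"gripper":30}]'
python3 -m creep '[{"translation":[0,0,0],"roll":30,"gripper":28},{"translation":[0,0,0],"roll":30,"gripper":28},{"translation":[0,0,0],"roll":30,"gripper":28},{"translation":[0,0,0],"roll":30,"gripper":28},{"translation":[0,0,0],"roll":30,"gripper":28}]'
python3 -m creep '[{"translation":[0,0,0],"roll":30,"gripper":28},{"translation":[0,0,0],"roll":30,"gripper":28},{"translation":[0,0,0],"roll":30,"gripper":28},{"translation":[0,0,0],"roll":30,"gripper":28},{"translation":[0,0,0],"roll":30,"gripper":28}]'
python3 - <<'E'
from h import *
o=st();go(o,.654,.226,.32,6.6)
E
```

```text
time: 41.85
position: [0.5732, 0.1853, 0.3305]
tool_rot: [0.194, 0.981, -0.0, -0.0]
ft_force: [-0.2, -0.8, 0.1]
grip_width: 0.0317
grip_force: 0.0
time: 42.27
position: [0.5723, 0.1851, 0.3282]
tool_rot: [0.44, 0.898, -0.001, -0.002]
ft_force: [-0.4, 0.2, 0.5]
grip_width: 0.0281
grip_force: 0.0
time: 42.68
position: [0.5726, 0.1852, 0.329]
tool_rot: [0.657, 0.754, -0.001, -0.001]
ft_force: [0.2, 0.6, -0.0]
grip_width: 0.028
grip_force: 0.0
42.68 [0.5726 0.1852 0.329 ] rot [[-0.137, 0.991, -0.003], [0.991, 0.137, -0.0], [-0.0, -0.003, -1.0]] F [ 0.2  0.6 -0. ] w 0.028 gf 0.0
shift [29.3 86.2  8.7] roll 1.3
```

```bash
python3 -m creep '[{"translation":[29,86,0],"roll":1,"gripper":30},{"translation":[29,86,0],"roll":1,"gripper":30},{"translation":[29,86,0],"roll":1,"gripper":30},{"translation":[29,86,0],"roll":1,"gripper":30},{"translation":[29,86,0],"roll":1,"gripper":30}]'
python3 - <<'E'
from h import *
o=st();im,_=snap('wrist')
p=np.array([[.6528-.115*l,.227+.9933*l,.249] for l in(-.047,0,.047)]);
q=proj('wrist',p,o);print(q)
for a in q: cv2.circle(im,tuple(map(int,a)),3,(0,0,255),1)
cv2.imwrite('pics/w15.png',im[0:300,80:430])
go(o,.6528,.227,.256,6.6)
E
```

```text
time: 43.1
position: [0.6538, 0.2258, 0.3289]
tool_rot: [0.662, 0.749, -0.002, -0.001]
ft_force: [-0.2, 0.5, 0.8]
grip_width: 0.0298
grip_force: 0.0
43.1 [0.6538 0.2258 0.3289] rot [[-0.123, 0.992, -0.004], [0.992, 0.123, -0.001], [-0.0, -0.004, -1.0]] F [-0.2  0.5  0.8] w 0.0298 gf 0.0
[[246.26365225 259.57455698]
 [246.64318505 206.89761963]
 [247.10318354 147.26831297]]
shift [ 1.4 -0.5 72.9] roll 0.5
```

View pics/w15.png

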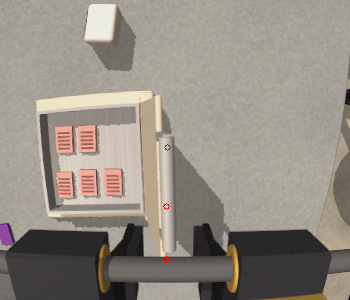

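The bar is at crop x≈168 and lies right between the fingers. I'll descend and pinch.

```bash
python3 -m creep '[{"translation":[1,0,35],"roll":0.5,"gripper":30},{"translation":[1,0,60],"roll":0.5,"gripper":30},{"translation":[1,0,73],"roll":0.5,"gripper":30},{"translation":[1,0,73],"roll":0.5,"gripper":30},{"translation":[1,0,73],"roll":0.5,"gripper":30}]'
python3 -m creep '[{"translation":[0,0,0],"roll":0,"gripper":5},{"translation":[0,0,0],"roll":0,"gripper":5},{"translation":[0,0,0],"roll":0,"gripper":5},{"translation":[0,0,0],"roll":0,"gripper":5},{"translation":[0,0,0],"roll":0,"gripper":5}]' 25
python3 - <<'E'
from h import *
st()
t0=1.75
for t in np.arange(t0,-.06,-.13):print(round(t,2),np.round(192*np.array([np.cos(t0)-np.cos(t),np.sin(t)-np.sin(t0)]),0))
E
```

```text
time: 43.57
position: [0.6531, 0.2264, 0.2575]
tool_rot: [0.666, 0.746, -0.001, -0.001]
ft_force: [0.4, 0.1, 0.5]
grip_width: 0.0299
grip_force: 0.0
time: 43.98
position: [0.6531, 0.2267, 0.259]
tool_rot: [0.666, 0.746, -0.001, -0.001]
ft_force: [-5.1, -1.2, 6.4]
grip_width: 0.0111
grip_force: 25.0
43.98 [0.6531 0.2267 0.259 ] rot [[-0.113, 0.994, -0.002], [0.994, 0.113, -0.001], [-0.0, -0.002, -1.0]] F [-5.1 -1.2  6.4] w 0.0111 gf 25.0
1.75 [0. 0.]
1.62 [-25.   3.]
1.49 [-50.   2.]
1.36 [-74.  -1.]
1.23 [-98.  -8.]
1.1 [-121.  -18.]
0.97 [-143.  -31.]
0.84 [-162.  -46.]
0.71 [-180.  -64.]
0.58 [-195.  -84.]
0.45 [-207. -105.]
0.32 [-216. -129.]
0.19 [-223. -153.]
0.06 [-226. -177.]
```

```bash
python3 -m creep '[{"translation":[0,-12,-2],"roll":0,"gripper":5},{"translation":[0,-25,-3],"roll":0,"gripper":5},{"translation":[0,-50,-2],"roll":0,"gripper":5},{"translation":[0,-74,1],"roll":0,"gripper":5},{"translation":[0,-98,8],"roll":0,"gripper":5}]'
python3 -m creep '[{"translation":[0,-23,10],"roll":0,"gripper":5},{"translation":[0,-45,23],"roll":0,"gripper":5},{"translation":[0,-64,38],"roll":0,"gripper":5},{"translation":[0,-82,56],"roll":0,"gripper":5}]'
python3 -m creep '[{"translation":[0,-15,20],"roll":0,"gripper":5},{"translation":[0,-27,41],"roll":0,"gripper":5},{"translation":[0,-34,58],"roll":0,"gripper":5},{"translation":[0,-38,71],"roll":0,"gripper":5},{"translation":[0,-38,71],"roll":0,"gripper":5}]'
python3 -c "
from h import *
st()"
```

```text
time: 44.4
position: [0.5603, 0.2138, 0.253]
tool_rot: [0.666, 0.746, 0.002, 0.006]
ft_force: [2.2, -8.3, 4.9]
grip_width: 0.0109
grip_force: 25.1
time: 44.73
position: [0.4749, 0.2024, 0.1953]
tool_rot: [0.664, 0.747, -0.003, 0.004]
ft_force: [0.7, -13.3, 2.6]
grip_width: 0.0108
grip_force: 25.1
time: 45.15
position: [0.4337, 0.1989, 0.1204]
tool_rot: [0.665, 0.747, -0.006, -0.001]
ft_force: [-3.2, -14.2, -0.5]
grip_width: 0.0114
grip_force: 24.9
45.15 [0.4337 0.1989 0.1204] rot [[-0.116, 0.993, -0.009], [0.993, 0.116, -0.007], [-0.006, -0.01, -1.0]] F [ -3.2 -14.2  -0.5] w 0.0114 gf 24.9
```

```bash
python3 -m creep '[{"translation":[0,0,0],"roll":0,"gripper":26},{"translation":[0,0,0],"roll":0,"gripper":26},{"translation":[0,0,0],"roll":0,"gripper":26},{"translation":[0,0,-25],"roll":0,"gripper":26},{"translation":[0,0,-50],"roll":0,"gripper":26}]'
python3 -m creep '[{"translation":[0,-3,0],"roll":0,"gripper":0},{"translation":[0,-3,0],"roll":0,"gripper":0},{"translation":[0,-3,0],"roll":0,"gripper":0},{"translation":[0,-3,0],"roll":0,"gripper":0},{"translation":[0,-3,0],"roll":0,"gripper":0}]' 20
python3 -m creep '[{"translation":[0,0,20],"roll":0,"gripper":0},{"translation":[0,0,32],"roll":0,"gripper":0},{"translation":[0,0,44],"roll":0,"gripper":0},{"translation":[0,0,56],"roll":0,"gripper":0},{"translation":[0,0,64],"roll":0,"gripper":0}]'
python3 - <<'E'
from h import *
o=st();go(o,.429,.2008,.084,6.6)
E
```

```text
time: 45.57
position: [0.4382, 0.2028, 0.1727]
tool_rot: [0.666, 0.746, -0.0, -0.0]
ft_force: [0.1, -0.1, 0.8]
grip_width: 0.0251
grip_force: 0.0
time: 45.98
position: [0.4344, 0.2021, 0.1718]
tool_rot: [0.666, 0.746, -0.001, -0.0]
ft_force: [-0.2, -0.2, -1.1]
grip_width: 0.0031
grip_force: 0.0
time: 46.4
position: [0.4338, 0.2019, 0.1069]
tool_rot: [0.666, 0.746, -0.001, -0.001]
ft_force: [0.2, -0.3, 1.6]
grip_width: 0.0004
grip_force: 0.4
46.4 [0.4338 0.2019 0.1069] rot [[-0.112, 0.994, -0.003], [0.994, 0.112, -0.001], [-0.0, -0.003, -1.0]] F [ 0.2 -0.3  1.6] w 0.0004 gf 0.4
shift [-0.6 -4.8 22.9] roll -0.2
```

```bash
python3 -m creep '[{"translation":[0,-2,8],"roll":0,"gripper":0},{"translation":[0,-3,15],"roll":0,"gripper":0},{"translation":[0,-3,20],"roll":0,"gripper":0},{"translation":[0,-3,23],"roll":0,"gripper":0},{"translation":[0,-3,23],"roll":0,"gripper":0}]'
python3 -m creep '[{"translation":[0,0,2],"roll":0,"gripper":0},{"translation":[0,0,3],"roll":0,"gripper":0},{"translation":[0,0,3],"roll":0,"gripper":0}]'
```

```text
time: 46.82
position: [0.4315, 0.2018, 0.0853]
tool_rot: [0.666, 0.746, -0.0, -0.0]
ft_force: [-0.6, -0.4, 0.4]
grip_width: 0.0004
grip_force: 0.2
time: 47.07
position: [0.4318, 0.2019, 0.0843]
tool_rot: [0.666, 0.746, 0.0, 0.0]
ft_force: [-2.8, -1.4, 15.2]
grip_width: 0.0007
grip_force: 7.2
```

15 N of resistance at the expected shut height, so it is on its rim. I'll retreat and verify.

```bash
python3 -m creep '[{"translation":[0,0,0],"roll":0,"gripper":0},{"translation":[0,0,-30],"roll":0,"gripper":0},{"translation":[0,0,-70],"roll":0,"gripper":0},{"translation":[0,0,-110],"roll":0,"gripper":0},{"translation":[0,0,-150],"roll":0,"gripper":0}]'
python3 -m creep '[{"translation":[-90,0,-40],"roll":0,"gripper":20},{"translation":[-140,0,-40],"roll":0,"gripper":20},{"translation":[-140,0,-40],"roll":0,"gripper":20},{"translation":[-140,0,-40],"roll":0,"gripper":20},{"translation":[-140,0,-40],"roll":0,"gripper":20}]'
python3 -m creep '[{"translation":[0,0,0],"roll":0,"gripper":20},{"translation":[0,0,0],"roll":0,"gripper":20},{"translation":[0,0,0],"roll":0,"gripper":20}]'
python3 - <<'E'
from h import *
st();a,o=snap('wrist','w16.png');b,_=snap('side');s,_=snap('scene')
x,y,yw=.5403,.2139,.1159;c,sn=np.cos(yw),np.sin(yw)
for th in(0,.04,.1):
    lx=.079-.192*np.cos(th);z=.06+.192*np.sin(th);P=np.array([[x+c*lx-sn*l,y+sn*lx+c*l,z] for l in(.047,-.047)]);print(th,proj('wrist',P,o).round(1).tolist(),proj('side',P).round(1).tolist())
cv2.imwrite('pics/f.png',np.hstack([cv2.resize(a,(400,300)),cv2.resize(b[125:300,180:390],(400,333))[:300]]))
E
```

```text
time: 47.48
position: [0.4315, 0.2017, 0.2344]
tool_rot: [0.666, 0.746, 0.0, 0.0]
ft_force: [-0.2, 0.0, -0.3]
grip_width: 0.0003
grip_force: 0.0
time: 47.9
position: [0.4494, 0.0591, 0.2744]
tool_rot: [0.668, 0.744, 0.001, 0.003]
ft_force: [0.7, 1.7, -0.0]
grip_width: 0.0183
grip_force: 0.0
time: 48.15
position: [0.4469, 0.0637, 0.2722]
tool_rot: [0.666, 0.746, -0.0, -0.001]
ft_force: [-0.6, -0.2, -0.1]
grip_width: 0.0199
grip_force: 0.0
48.15 [0.4469 0.0637 0.2722] rot [[-0.113, 0.994, -0.001], [0.994, 0.113, 0.001], [0.001, -0.001, -1.0]] F [-0.6 -0.2 -0.1] w 0.0199 gf 0.0
0 [[244.7, 22.0], [244.9, 98.1]] [[301.2, 262.7], [300.9, 234.8]]
0.04 [[244.8, 20.2], [245.0, 97.8]] [[301.4, 261.1], [301.0, 233.1]]
0.1 [[245.4, 17.3], [245.6, 97.3]] [[301.3, 258.7], [301.0, 230.7]]
```

View pics/f.png

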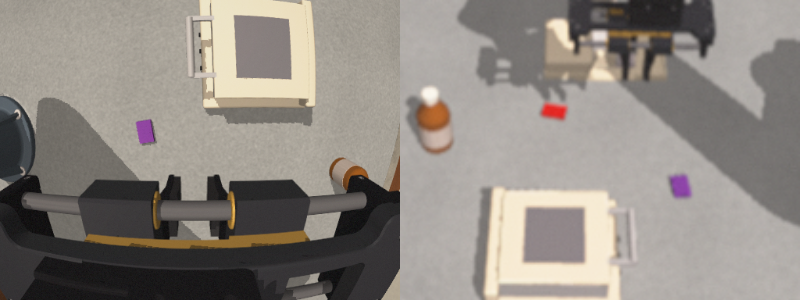

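The cover is shut: the bar in the side view matches the 0 rad prediction. I'll check numerically that the slide is home, comparing the scene view with the start, then hand in.

Run:
```python
from h import *
s,_=snap('scene');a=cv2.imread('pics/scene0.png')
for im in(a,s):
    m=im[168:190,180:200].max(2)<60;p=np.argwhere(m);print(m.sum(),p.mean(0)+[168,180])
d=np.array([.987,.158,0]);k=np.array([.4662,-.2407,.05]);print(proj('scene',[k,k-.01*d,k-.086*d]).round(1).tolist())
```

```text
14 [176.92857143 189.64285714]
14 [176.92857143 189.64285714]
[[189.6, 176.2], [189.7, 174.6], [190.2, 162.4]]
```

```bash
python3 -c "
from rig import hand_in
print(hand_in())"
```

```text
the job is handed in; nothing more can be done
None
```

The job is handed in: all five pink cassettes lie flat in the warm bin, the cover is shut, the dispenser's slide is home, and the arm never touched the bottle, brush pot or timer; the interface gave no verdict.

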